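Step off the shelf with the spacing rule and set out the dishes

ROBOT

A 7-joint arm with a two-finger parallel gripper is mounted at the origin on the work surface. World frame = base frame: x ahead of the robot, y to its left, z up, the work surface at z = 0. Lengths are in m, angles in rad, forces in N, time in s.
With the tool pointing down it reaches from about 0.35 to 0.9 m from the base axis. Payload 19.9 kg.
Tool frame: the origin (TCP) lies at the very end of the fingers, on their centre line; the grasp point (between the pads) lies 19 mm behind it; z points along the fingers, y is the direction in which the jaws open and shut (so a half turn about z gives the same grasp; the last joint's range is limited). The gripper opens to 85 mm and grips with 20 to 120 N. Pads are 22 mm wide; open, the fingers measure 114 mm over their backs; the gripper's body (76 mm by 85 mm) begins 54 mm behind the grasp point. The pads swing forward as they close: fully open they stand 13 mm farther back than shut.
Start: joints at [1.067, 0.417, -0.01, 1.614, 0.005, 1.111, -0.053], TCP at [0.279, -0.559, 0.231] pointing down, gripper open.
Joint ranges: [-2.81, 2.81], [-0.39, 2.02], [-1.27, 1.25], [0.06, 2.57], [-1.19, 4.33], [0.19, 2], [-2.82, 2.82]. Speed limits (rad/s): [1.89, 1.89, 2.39, 2.39, 3.01, 3.01, 3.01].

INTERFACE

Orientations are given as a unit quaternion [x, y, z, w].
In Python, from cell import state, imaging, ticket gives the robot as it stands.
- The arm moves only by the shell command python3 -m creep 'ROWS' [OPENING]. ROWS is JSON, a list that holds one entry, the list of rows, each a list of 4 numbers: the shift along the tool's x, y, z in m, then the turn about the tool's z in degrees. A call has exactly 8 rows; each row is the pose to reach, as a shift and turn from the pose commanded when the call began, along the tool's axes at that moment; what a row does not reach only later rows make up. A row lasts 1/12 s, in which the tool goes at most 41.7 mm and 7.16 degrees, less where a joint would pass 70% of its speed; a pose out of reach is approached as far as the arm can. A call with a gripper value outside its range is refused whole. OPENING is the finger opening in m, from 0 to 0.0854, set as the call begins (- or left out, the last holds). The fingers move at their own pace and stop on an object; the grip force is fixed at half the most. Time passes only in rows, so rows that repeat a pose let the fingers close, or fill a call up. It gives the time, the measured TCP pose, the force and the opening at its end, in the units of the state.
- state(): the state, without advancing time (a new reading comes with each control period).
- imaging.read_camera(name): name is "side" or "top" or "wrist"; returns a dict with "image" (400x640x3 uint8, red, green, blue), "camera_matrix" (3x3 intrinsics, pixels), "pose" (4x4, takes a point from camera to world coordinates). Camera axes: x right, y down, z forward; pixel columns grow to the right and rows downward; lengths in m; the calibration is good to about 2 mm. A picture is of the moment at which its call begins. There is no depth.
- ticket.close_job(): hands the job in, once; it reports no verdict.
The state is a dict: "time_s": time; "q": joint angles; "joint_velocities": joint speeds; "joint_torque": joint torques, N m; "eef_pos": TCP position; "ee_rot": TCP orientation; "ft_force": force on the tool from outside, world axes, zero at the start; "wrist_torque": the same for the moment, N m; "finger_gap": finger opening in m.
Only numpy, scipy, OpenCV 4.12 (cv2) and the standard library are available. Lean on these libraries where they do the work, as an engineer would, in place of code of your own. Each camera call takes 0.05 s, during which the arm holds its last target.

TASK

Walk the wooden spacing rule two lengths along the brass line towards its far end by swinging it end over end on the shelf - its leading end staying put as the pivot while the trailing end swings round on the side away from you and comes down on the line ahead, first about the blue end, then about the red - without ever lifting the rule off the shelf. After each length let go of the rule, then squeeze the counter's orange trigger fully and let it spring back. Have every bowl, jar and red box that is there standing upright on the shelf just behind the rule's final place (the side away from you), between the rule's ends, and leave the chopsticks, pepper shaker and oil bottle alone.

Things in the scene. Friction and masses are not known exactly. Their poses are not given: they have to be found in the camera images.
- line: Brass line inlaid flush in the walnut shelf top (z = 0), 560 mm long, 6 mm wide, with a 70 mm cross-bar at its start; look only. Origin at its start, x along it the way the rule is to walk (about world -y), y away from the robot (about world +x), z up. The rule starts on it, red end at x = 0, blue end at x = 160 mm.
- rule_mid (a point): Wooden spacing rule, a loose beech bar 160 mm long, 24 mm wide, 26 mm high, about 0.1 kg, with a 20 mm red end and a 20 mm blue end. The point is its centre, 13 mm above its underside; x runs from the red end to the blue end, z up.
- rule_red (a point): Centre of the end face of the rule's red end, 13 mm above its underside.
- rule_blue (a point): Centre of the end face of the rule's blue end, 13 mm above its underside.
- squeeze (a point): Where to squeeze the counter: 88 mm above the shelf, midway between the post's far face (x = +19 mm from here) and the lever's outer face when fully squeezed (x = -19 mm). At rest the lever leans out, its outer face at x = -31 mm at this height, -34 mm at its top. Close the fingers along this x: one behind the post, one on the lever. z up.
- counter: Tally counter fixed to the shelf: grey base 110 x 75 mm, 22 mm high, with an upright grey grip post (22 mm thick along x, 30 mm wide along y, top 105 mm up), an orange trigger lever on the post's -x side (12 mm thick, 24 mm wide, top 100 mm up) and a dial 32 mm high on its +x side. Origin under the base, near the post's -x face; z up.
- trigger (a joint): Angle of the trigger lever, hinged at its foot 30 mm above the shelf about the counter's y: 0 at rest, leaning out; 0.2 rad fully squeezed, upright beside the post. A spring returns it to 0; a full squeeze takes about 9 N at the squeeze point.
- bowl_a_mid (a point): Speckled brown stoneware bowl, 62 mm across with steep sides, 48 mm high, wall 5 mm, about 0.16 kg; the same as the other bowl. One of the things to set out; may be absent (None). The point is its centre, half-way up.
- bowl_b_mid (a point): Speckled brown stoneware bowl, 62 mm across with steep sides, 48 mm high, wall 5 mm, about 0.16 kg; the same as the other bowl. One of the things to set out; may be absent (None). The point is its centre, half-way up.
- jar_mid (a point): Closed screw-top glass jar with a steel lid, 58 mm across, 72 mm high, about 0.22 kg. One of the things to set out; may be absent (None). The point is its centre, half-way up.
- red_box_mid (a point): Red plastic sealing container with a pale lid, 56 x 56 mm (sides along its x and y), 50 mm high, about 0.12 kg. One of the things to set out; may be absent (None). The point is its centre, half-way up.
- chopsticks: Bystander: two steel chopsticks, about 195 mm long, lying on a white ceramic holder, as one piece. Origin on the shelf, x along the sticks.
- shaker: Bystander: white pepper shaker, 40 mm across, 80 mm high, loose. Origin at the centre of its underside.
- oil: Bystander: green oil bottle, 60 mm across, 170 mm high, loose. Origin at the centre of its underside.
Not all that is in view belongs to the job. Several things look just like the part that bears rule_mid: the one meant starts farthest to the robot's left. What is shaped like the part that bears jar_mid but black is not meant.

How it is judged:
By the outcome, as a careful person would: the job done as asked, in the order asked, and still so for the second after the job is handed in, with the robot touching nothing.
Of bowl_a, bowl_b, jar, red_box only 2 to 3 are there at a start; the rules pass over those that are not, and their reading is None.
At some moment in a run one of bowl_a, bowl_b, jar, red_box may be knocked a few centimetres aside while the robot is not near it.
Once in a run the grip may slacken for a moment while it holds something.
It also fails if it takes over 210 s, if anything falls off the work surface, if the arm or the gripper's body presses on something with over 40 N, if the wrist force passes 120 N, or if a joint passes its speed limit or range.

## Working session

There is one attempt and no reset: what is moved stays moved. The work goes in short steps, Python scripts to look and compute and a shell command to move; the robot and the scene stay as the last step left them, time stands still between calls to the robot, and variables do not carry over. Pictures are saved under pics/ and viewed, and the job is handed in when it is done.

```bash
ls; mkdir -p pics; python3 - <<'E'
from cell import state, imaging
import cv2
print(state())
for n in ["side","top","wrist"]:
    r=imaging.read_camera(n)
    cv2.imwrite(f"pics/{n}0.png",r["image"][:,:,::-1])
    print(n,r["camera_matrix"],r["pose"])
E
```

```text
pics
{'time_s': 0.0, 'q': array([ 1.06645531,  0.41793836, -0.01031681,  1.61421032,  0.00470285,
        1.11071704, -0.05302081]), 'joint_velocities': array([-1.28085347e-03,  1.07170882e-03,  1.67307137e-03,  1.39893375e-03,
        9.77064275e-06, -2.12656562e-04,  6.76743645e-04]), 'joint_torque': array([-4.92768322e-04, -8.64447713e+01,  6.79051839e-01, -4.34901237e+01,
        1.90846733e-02,  7.38298899e-03,  3.31219826e-05]), 'eef_pos': array([ 0.27888806, -0.55891255,  0.23066725]), 'ee_rot': array([ 9.73341208e-01,  2.29361075e-01, -1.86726507e-04, -5.96031481e-04]), 'ft_force': array([ 0.59192522, -0.3167242 ,  0.52584217]), 'wrist_torque': array([-0.00628079,  0.00895423, -0.05232984]), 'finger_gap': 0.08563082730631975}
side [[442.34618342   0.         322.34617143]
 [  0.         442.34618342 191.12022591]
 [  0.           0.           1.        ]] [[-0.97881686 -0.15906243  0.12890579  0.40289835]
 [-0.20465997  0.74280452 -0.63746039  0.79676627]
 [ 0.00564419 -0.65033883 -0.75962329  1.01572331]
 [ 0.          0.          0.          1.        ]]
top [[470.82813674   0.         311.77455279]
 [  0.         470.82813674 192.63628005]
 [  0.           0.           1.        ]] [[ 1.12510452e-02 -9.81751188e-01  1.89836822e-01  3.16161717e-01]
 [-9.99932196e-01 -1.16164831e-02 -8.12348833e-04  1.89289588e-02]
 [ 3.00276066e-03 -1.89814810e-01 -9.81815319e-01  1.30564240e+00]
 [ 0.00000000e+00  0.00000000e+00  0.00000000e+00  1.00000000e+00]]
wrist [[293.03481226   0.         311.77753775]
 [  0.         293.03481226 195.2998642 ]
 [  0.           0.           1.        ]] [[ 0.44597493 -0.86329314 -0.2362865   0.33860147]
 [-0.89504407 -0.43061688 -0.11603969 -0.52881782]
 [-0.00157269  0.26323762 -0.96472974  0.37257547]
 [ 0.          0.          0.          1.        ]]
```

View pics/top0.png

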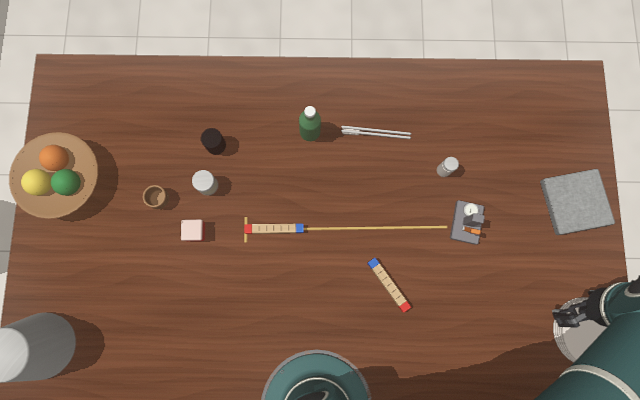

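View pics/side0.png

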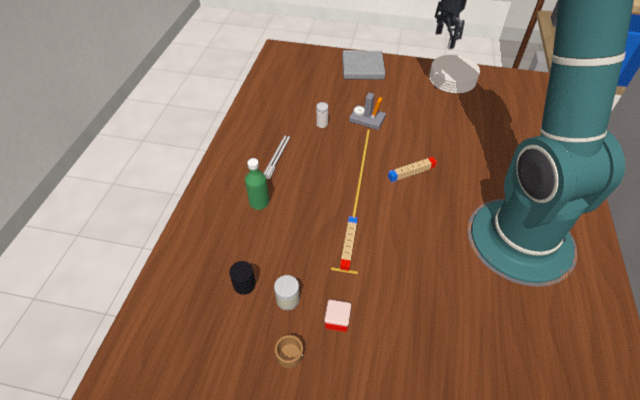

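View pics/wrist0.png

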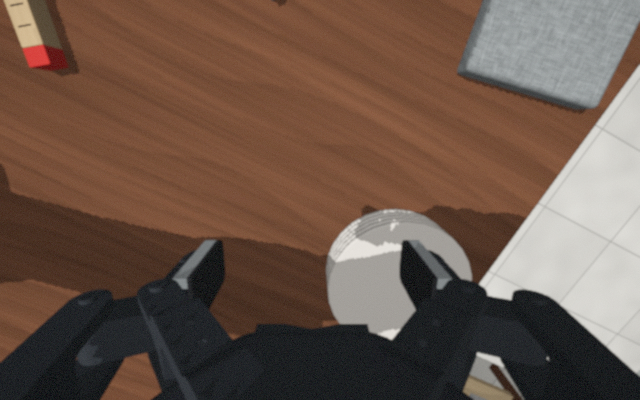

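```bash
cat > h.py <<'E'
from cell import state, imaging
import cv2, numpy as np
from scipy.spatial.transform import Rotation as R
def cam(n,save=None,crop=None,k=1):
    r=imaging.read_camera(n)
    if save:
        im=r["image"][:,:,::-1]
        if crop: x0,y0,x1,y1=crop; im=im[y0:y1,x0:x1]
        im=cv2.resize(np.ascontiguousarray(im),None,fx=k,fy=k,interpolation=cv2.INTER_CUBIC)
        cv2.imwrite(f"pics/{save}.png",im)
    return r
def toz(r,px,z):
    K=r["camera_matrix"];T=r["pose"]
    d=T[:3,:3]@np.linalg.solve(K,[px[0],px[1],1.]); o=T[:3,3]
    return o+d*(z-o[2])/d[2]
def proj(r,p):
    T=np.linalg.inv(r["pose"]);c=T[:3,:3]@np.array(p)+T[:3,3];u=r["camera_matrix"]@c
    return u[:2]/u[2]
def rel(target,yaw_y=None):
    """shift in tool axes & turn from present pose to target TCP; yaw_y = world yaw (deg) of tool y"""
    s=state();M=R.from_quat(s["ee_rot"]).as_matrix()
    sh=M.T@(np.array(target)-s["eef_pos"])
    y=np.degrees(np.arctan2(M[1,1],M[0,1]))
    t=None if yaw_y is None else (y-yaw_y+90)%180-90
    print("shift mm",np.round(sh*1000,1),"turn",t,"now yaw_y",round(y,1),"pos",np.round(s["eef_pos"],4),"t",round(s["time_s"],2),"q7",round(np.degrees(s["q"][6]),1))
E
python3 - <<'E'
from h import *
r=cam("top","t1",(230,200,390,280),5); cam("top","t2",(410,140,510,260),5); cam("top","t3",(130,120,250,250),5);cam("side","s2",(320,70,420,150),7)
E
```

```text
(no output)
```

View pics/t1.png

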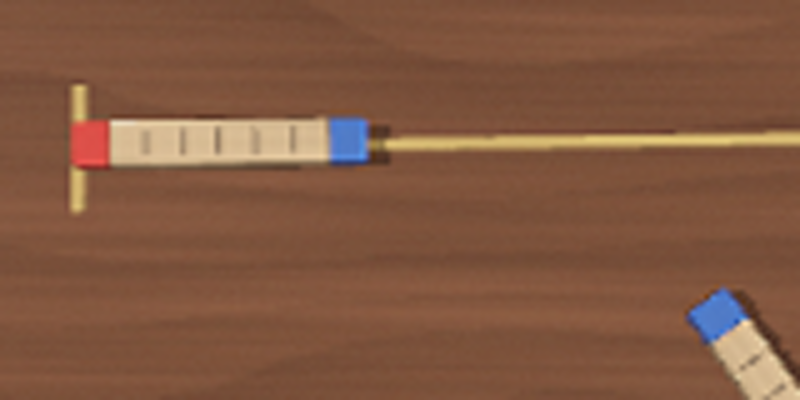

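View pics/t2.png

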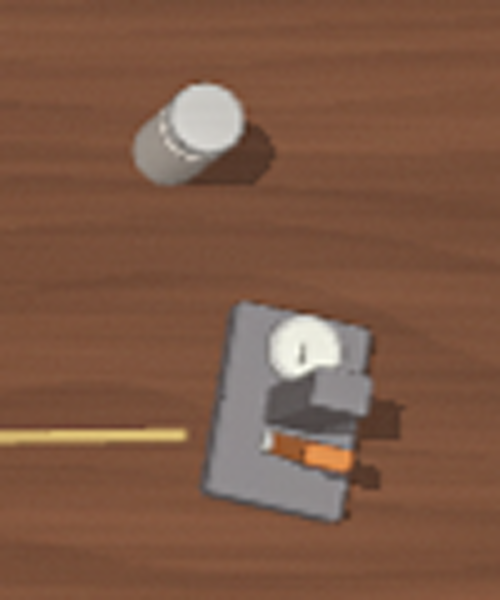

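View pics/t3.png

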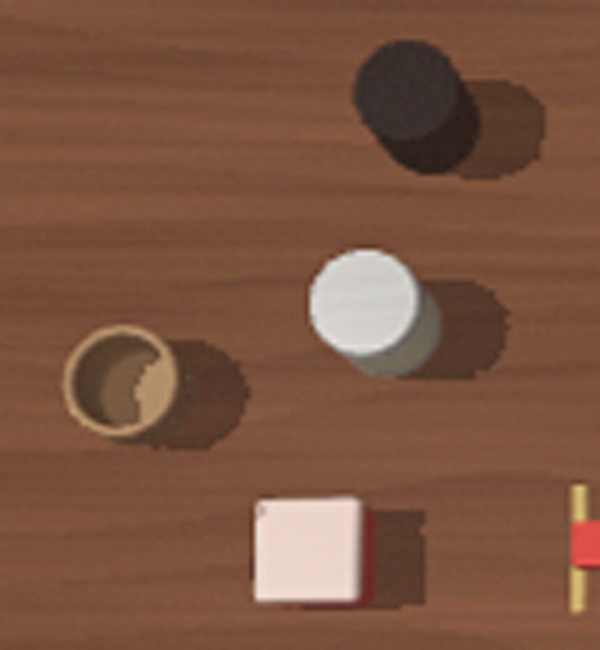

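View pics/s2.png

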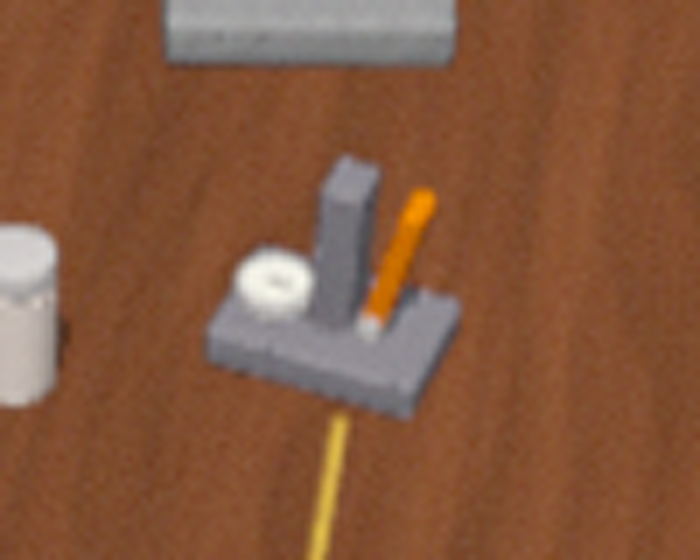

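```bash
cat > m1.py <<'E'
from h import *
r=cam("top")
f=lambda p,o,k=5:((p[0]+.5)/k-.5+o[0],(p[1]+.5)/k-.5+o[1])
P=lambda n,p,o,z,k=5:print(n,np.round(toz(r,f(p,o,k),z)*1000,1))
a=(230,200);b=(410,140);c=(130,120)
P("start bar top",(78,85),a,0);P("start bar bot",(78,213),a,0);P("start mid",(72,149),a,0)
P("line",(395,145),a,0);P("line end",(187,434),b,0)
for n,p in dict(redtop=(73,121),redbot=(73,167),blutop=(368,118),blubot=(368,162)).items():P(n,p,a,.026)
for p in [(237,302),(372,330),(340,522),(205,492)]:P("base",p,b,.022)
for p in [(318,368),(372,375),(367,418),(312,412)]:P("post",p,b,.105)
P("lever",(329,457),b,.1)
P("jar lid",(364,302),c,.072);P("bowl",(122,380),c,.048)
for p in [(254,498),(361,499),(361,602),(254,602)]:P("box",p,c,.05)
P("black",(407,90),c,.072)
P("shaker",(207,118),b,.08)
E
python3 m1.py
```

```text
start bar top [498.2 203.2   0. ]
start bar bot [426.8 200.5   0. ]
start mid [462.2 205.2   0. ]
line [466.6  25.5   0. ]
line end [ 477.2 -360.2    0. ]
redtop [474.7 201.5  26. ]
redbot [449.5 200.5  26. ]
blutop [478.2  40.4  26. ]
blubot [454.1  40.   26. ]
base [ 548.3 -384.8   22. ]
base [ 533.5 -458.8   22. ]
base [ 427.3 -435.1   22. ]
base [ 442.8 -362.3   22. ]
post [ 499.2 -398.8  105. ]
post [ 495.9 -426.5  105. ]
post [ 473.6 -422.6  105. ]
post [ 476.4 -394.5  105. ]
lever [ 453.8 -403.7  100. ]
jar lid [585.7 311.5  72. ]
bowl [546.1 446.   48. ]
box [482.1 369.8  50. ]
box [482.3 312.3  50. ]
box [427.  309.2  50. ]
box [426.4 366.2  50. ]
black [704.4 294.6  72. ]
shaker [ 638.1 -355.2   80. ]
```

```bash
cat >> h.py <<'E'
O=np.array([.4623,.2012]);D=np.array([.0262,-.99966]);N=np.array([.99966,.0262])
def L(x,y,z): p=O+D*x/1000+N*y/1000; return np.array([p[0],p[1],z/1000])
def toline(p): v=(np.array(p)[:2]-O)*1000; return np.round([v@D,v@N],1)
E
python3 -c "
from h import *
rel(L(120,0,120),1.5)"
```

```text
shift mm [ 452.8 -489.8  111.3] turn -64.98308639395589 now yaw_y -63.5 pos [ 0.279  -0.5592  0.2312] t 0.4 q7 -3.0
```

```bash
python3 -m creep '[[[0.027,-0.029,0,-4],[0.054,-0.058,0,-8],[0.081,-0.088,0,-12],[0.108,-0.117,0,-16],[0.135,-0.146,0,-20],[0.162,-0.175,0,-24],[0.189,-0.204,0,-28],[0.216,-0.233,0,-32]]]' 0.0854
python3 -c "
from h import *
rel(L(120,0,120),1.5)"
```

```text
time_s: 1.07
eef_pos: [0.3684, -0.2525, 0.2315]
ee_rot: [0.872, 0.49, -0.0, 0.0]
ft_force: [1.6, 0.3, 1.0]
finger_gap: 0.0856
shift mm [335.7 -90.5 111.3] turn -32.79569921135932 now yaw_y -31.3 pos [ 0.3684 -0.2525  0.2315] t 1.07 q7 -2.6
```

```bash
python3 -m creep '[[[0.038,-0.010,0.005,-4],[0.076,-0.020,0.010,-8],[0.114,-0.030,0.018,-12],[0.152,-0.040,0.026,-16],[0.190,-0.050,0.034,-20],[0.228,-0.060,0.042,-24],[0.266,-0.070,0.050,-28],[0.304,-0.080,0.058,-32.8]]]'
python3 -c "
from h import *
rel(L(120,0,120),1.5)
cam('top','t4')
"
```

```text
time_s: 1.73
eef_pos: [0.4591, 0.0486, 0.1732]
ee_rot: [0.698, 0.716, 0.0, 0.0]
ft_force: [1.5, -0.6, 0.3]
finger_gap: 0.0856
shift mm [32.4  7.1 53.2] turn -0.01768362309802285 now yaw_y 1.5 pos [0.4591 0.0486 0.1732] t 1.73 q7 -17.5
```

```bash
python3 -m creep '[[[0.02,-0.0,0.03,0],[0.034,-0.006,0.05,0],[0.034,-0.006,0.05,0],[0.034,-0.006,0.05,0],[0.034,-0.006,0.05,0],[0.034,-0.006,0.05,0],[0.034,-0.006,0.05,0],[0.034,-0.006,0.05,0]]]'
python3 -c "
from h import *
rel(L(120,0,6),1.5)
cam('wrist','w1')
"
```

```text
time_s: 2.45
eef_pos: [0.4525, 0.08, 0.1239]
ee_rot: [0.699, 0.715, 0.0, 0.0]
ft_force: [-0.1, 0.2, -1.0]
finger_gap: 0.0854
shift mm [  1.   12.8 117.9] turn -0.2450984211647551 now yaw_y 1.3 pos [0.4525 0.08   0.1239] t 2.45 q7 -25.6
```

View pics/w1.png

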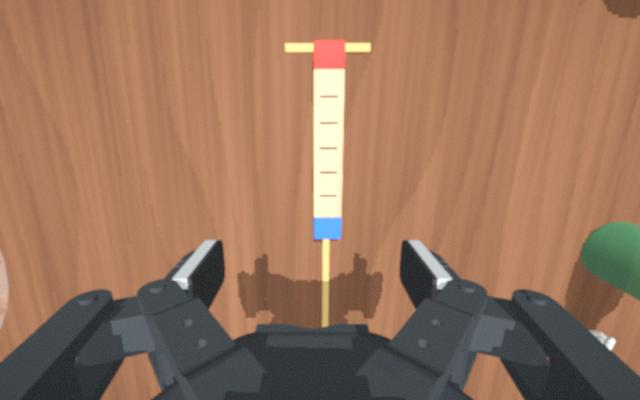

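```bash
python3 -m creep '[[[0.001,0.008,0.01,0],[0.001,0.013,0.02,0],[0.001,0.013,0.035,0],[0.001,0.013,0.05,0],[0.001,0.013,0.06,0],[0.001,0.013,0.07,0],[0.001,0.013,0.08,0],[0.001,0.013,0.08,0]]]' 0.06
python3 -c "
from h import *
rel(L(120,0,6),1.5);print(np.round(np.degrees(state()['q']),1))
cam('wrist','w1')
"
```

```text
time_s: 3.17
eef_pos: [0.4644, 0.0817, 0.0419]
ee_rot: [0.699, 0.715, -0.001, -0.001]
ft_force: [-1.2, 0.5, -0.4]
finger_gap: 0.0601
shift mm [-0.5  1.1 35.9] turn -0.187488942001508 now yaw_y 1.3 pos [0.4644 0.0817 0.0419] t 3.17 q7 -32.1
[ 10.2  28.  -28.4 120.8  22.1  36.3 -32.1]
```

View pics/w1.png

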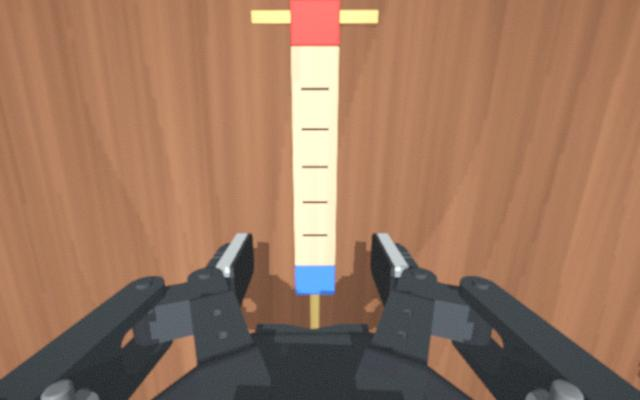

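```bash
python3 -m creep '[[[0,0.001,0.012,0],[0,0.001,0.022,0],[0,0.001,0.028,0],[0,0.001,0.032,0],[0,0.001,0.034,0],[0,0.001,0.035,0],[0,0.001,0.035,0],[0,0.001,0.035,0]]]' 0.06
python3 -c "
from h import *
rel(L(120,0,6),1.5)"
python3 -m creep '[[[0,0,0,0],[0,0,0,0],[0,0,0,0],[0,0,0,0],[0,0,0,0],[0,0,0,0],[0,0,0,0],[0,0,0,0]]]' 0.0
python3 -c "
from h import *
rel(L(120,0,6),1.5)
cam('wrist','w1');cam('top','t4',(230,190,390,290),5)
"
```

```text
time_s: 3.88
eef_pos: [0.4662, 0.0819, 0.0085]
ee_rot: [0.699, 0.715, 0.0, 0.0]
ft_force: [0.4, 0.3, -0.5]
finger_gap: 0.0598
shift mm [-0.7 -0.7  2.5] turn -0.18126954525112637 now yaw_y 1.3 pos [0.4662 0.0819 0.0085] t 3.88 q7 -34.7
time_s: 4.55
eef_pos: [0.4661, 0.0819, 0.0087]
ee_rot: [0.699, 0.715, 0.0, 0.0]
ft_force: [-2.7, -1.2, 10.6]
finger_gap: 0.0224
shift mm [-0.6 -0.7  2.7] turn -0.17458433162890685 now yaw_y 1.3 pos [0.4661 0.0819 0.0087] t 4.55 q7 -34.7
```

View pics/w1.png

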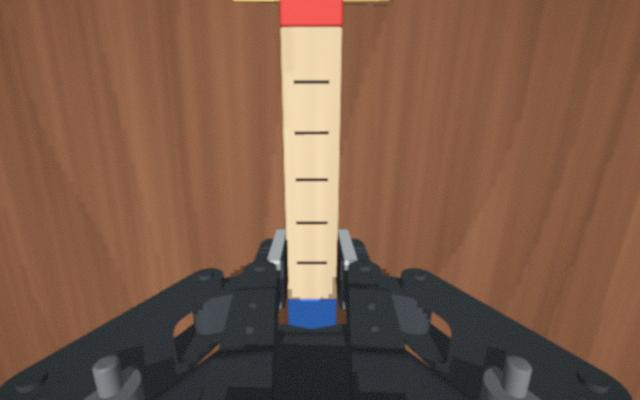

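View pics/t4.png

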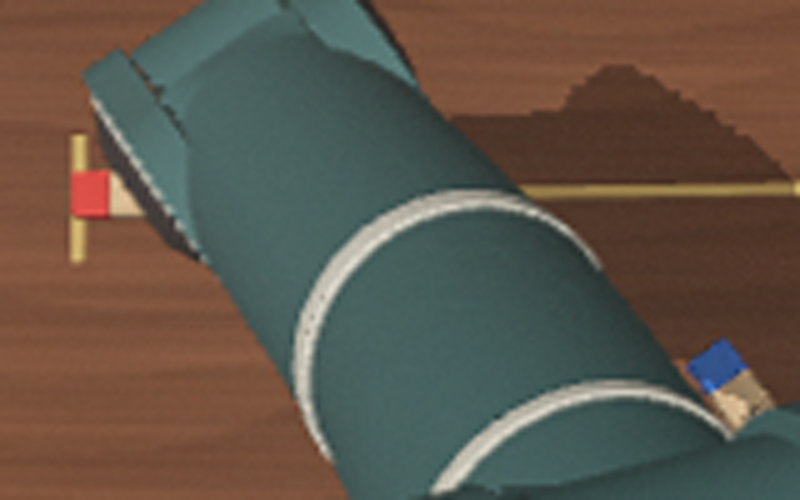

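```bash
python3 -m creep '[[[-0.0001,0.0026,0,3.75],[-0.0003,0.0052,0,7.5],[-0.0008,0.0078,0,11.25],[-0.0014,0.0104,0,15],[-0.0021,0.0129,0,18.75],[-0.003,0.0153,0,22.5],[-0.0041,0.0177,0,26.25],[-0.0054,0.02,0,30]]]' 
python3 -c "
from h import *
rel(L(120,0,6),1.5)
cam('wrist','w1');cam('side','s4',(280,150,440,300),5)
"
```

```text
time_s: 5.32
eef_pos: [0.4865, 0.0773, 0.0087]
ee_rot: [0.861, 0.509, 0.0, 0.0]
ft_force: [-2.0, 0.7, 7.2]
finger_gap: 0.0225
shift mm [ -6.7 -20.3   2.7] turn -30.338833033905836 now yaw_y -28.8 pos [0.4865 0.0773 0.0087] t 5.32 q7 -57.3
```

View pics/s4.png

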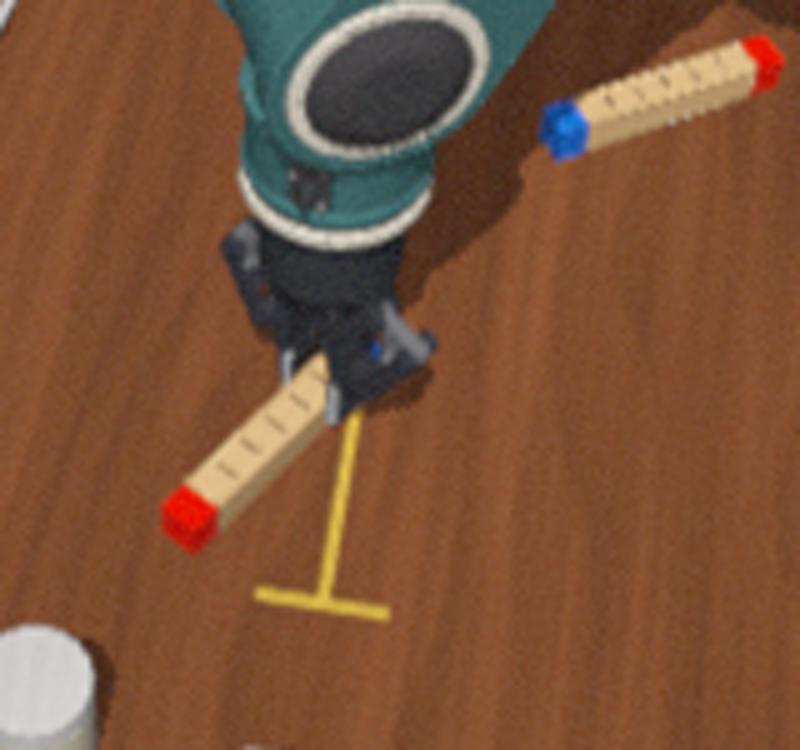

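```bash
python3 -m creep '[[[-0.0001,0.0026,0,3.75],[-0.0003,0.0052,0,7.5],[-0.0008,0.0078,0,11.25],[-0.0014,0.0104,0,15],[-0.0021,0.0129,0,18.75],[-0.003,0.0153,0,22.5],[-0.0041,0.0177,0,26.25],[-0.0054,0.02,0,30]]]' 
python3 -m creep '[[[-0.0001,0.0026,0,3.75],[-0.0003,0.0052,0,7.5],[-0.0008,0.0078,0,11.25],[-0.0014,0.0104,0,15],[-0.0021,0.0129,0,18.75],[-0.003,0.0153,0,22.5],[-0.0041,0.0177,0,26.25],[-0.0054,0.02,0,30]]]' 
python3 -c "
from h import *
rel(L(160,40,6),-88.5)
print(np.round(np.degrees(state()['q']),1))
cam('wrist','w1');cam('side','s4',(280,150,440,300),5)
"
```

```text
time_s: 6.08
eef_pos: [0.5015, 0.063, 0.0087]
ee_rot: [0.963, 0.269, 0.0, -0.0]
ft_force: [-1.3, 2.9, 6.9]
finger_gap: 0.0228
time_s: 6.75
eef_pos: [0.5074, 0.0431, 0.0087]
ee_rot: [1.0, 0.01, 0.001, -0.0]
ft_force: [0.6, 1.6, 5.2]
finger_gap: 0.0225
shift mm [-0.9  0.7  2.7] turn -0.338884709137659 now yaw_y -88.8 pos [0.5074 0.0431 0.0087] t 6.75 q7 -100.0
[  -5.6   31.5   -3.3  116.9    3.2   31.6 -100. ]
```

View pics/s4.png

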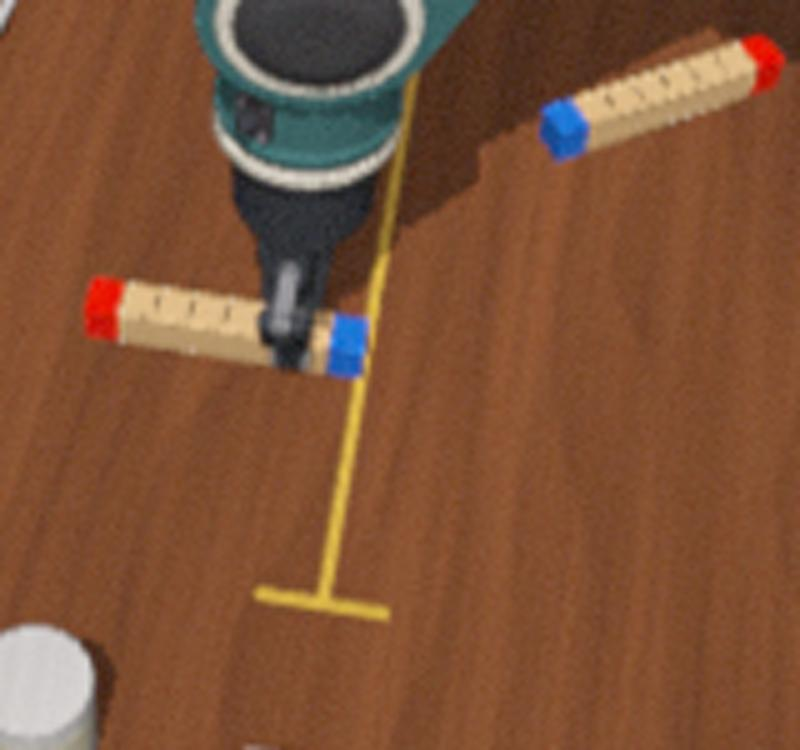

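View pics/w1.png

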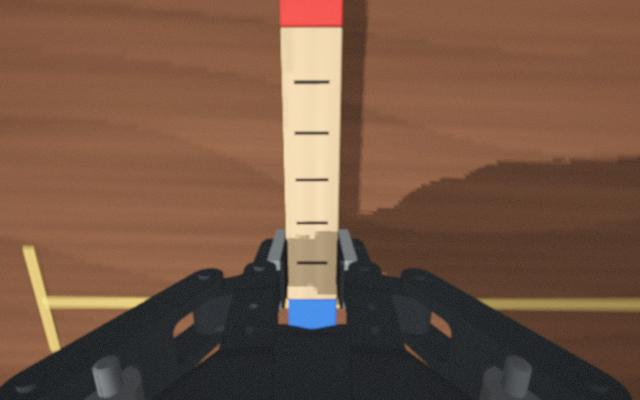

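```bash
python3 -m creep '[[[0,0,0,0],[0,0,0,0],[0,0,0,0],[0,0,-0.01,0],[0,0,-0.03,0],[0,0,-0.06,0],[0,0,-0.06,-6],[0,0,-0.06,-12]]]' 0.06
python3 -m creep '[[[0,0,0,-7],[0,0,0,-14],[0,0,0,-21],[0,0,0,-28],[0,0,0,-35],[0,0,0,-42],[0,0,0,-49],[0,0,0,-56]]]' 
python3 -m creep '[[[0,0,0,-7],[0,0,0,-14],[0,0,0,-21],[0,0,0,-28],[0,0,0,-35],[0,0,0,-42],[0,0,0,-49],[0,0,0,-56]]]' 
python3 -m creep '[[[0,0,0,-7],[0,0,0,-14],[0,0,0,-21],[0,0,0,-28],[0,0,0,-35],[0,0,0,-42],[0,0,0,-49],[0,0,0,-56]]]' 
python3 -c "
from h import *
rel(L(160,40,9),-88.5)
print(np.round(np.degrees(state()['q']),1))
cam('wrist','w1');cam('side','s4',(280,150,440,300),5)
"
```

```text
time_s: 7.52
eef_pos: [0.5079, 0.0429, 0.0706]
ee_rot: [0.993, 0.118, 0.002, 0.0]
ft_force: [-0.2, -0.2, 0.6]
finger_gap: 0.0599
time_s: 8.18
eef_pos: [0.5069, 0.0426, 0.069]
ee_rot: [0.821, 0.571, 0.0, 0.0]
ft_force: [-0.6, 0.3, -0.7]
finger_gap: 0.0602
time_s: 8.85
eef_pos: [0.5069, 0.0424, 0.069]
ee_rot: [0.457, 0.89, -0.0, 0.0]
ft_force: [0.1, -0.9, 0.0]
finger_gap: 0.06
time_s: 9.52
eef_pos: [0.507, 0.0423, 0.0689]
ee_rot: [-0.014, 1.0, -0.001, 0.0]
ft_force: [-0.5, 0.6, 0.6]
finger_gap: 0.0599
shift mm [ 0.5  0.1 59.9] turn 0.15185669548327496 now yaw_y 91.7 pos [0.507  0.0423 0.0689] t 9.52 q7 54.9
[ 28.8  33.1 -46.2 114.9  33.3  46.   54.9]
```

View pics/s4.png

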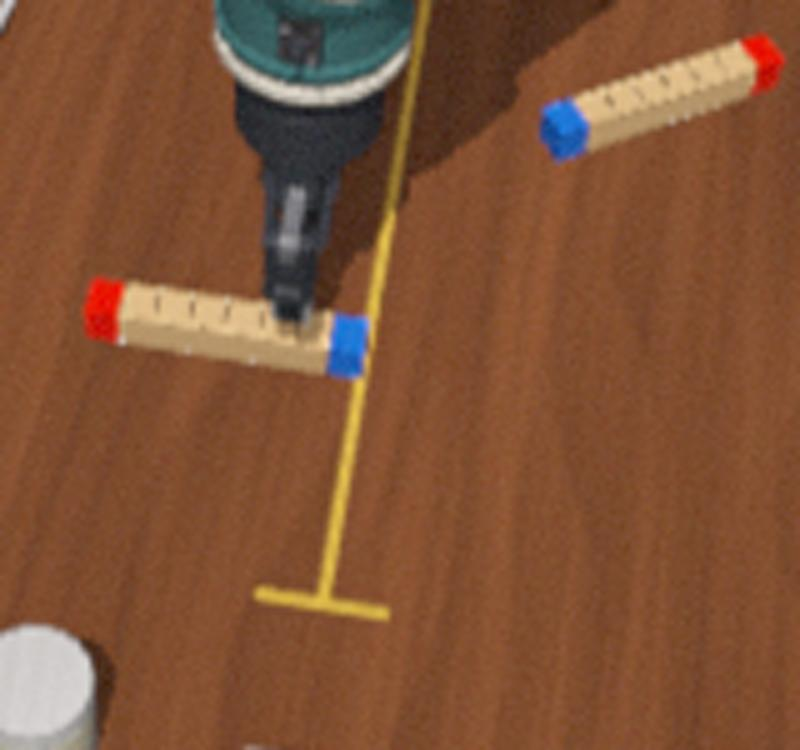

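View pics/w1.png

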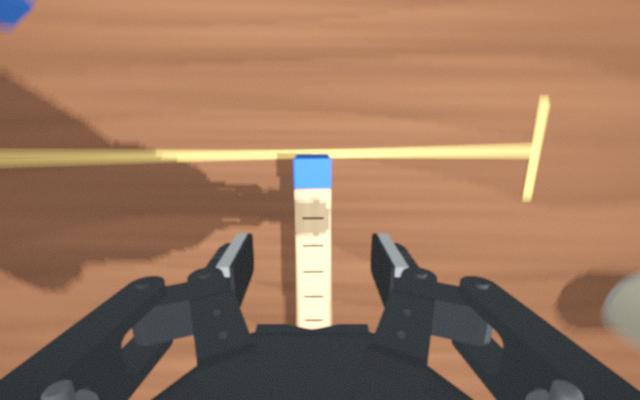

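```bash
python3 -m creep '[[[0,0,0.01,0],[0,0,0.025,0],[0,0,0.04,0],[0,0,0.05,0],[0,0,0.056,0],[0,0,0.059,0],[0,0,0.06,0],[0,0,0.06,0]]]'
python3 -m creep '[[[0,0,0,0],[0,0,0,0],[0,0,0,0],[0,0,0,0],[0,0,0,0],[0,0,0,0],[0,0,0,0],[0,0,0,0]]]' 0.0
python3 -c "
from h import *
rel(L(160,40,9),-88.5)
cam('wrist','w1')"
```

```text
time_s: 10.28
eef_pos: [0.507, 0.0428, 0.0085]
ee_rot: [-0.011, 1.0, 0.0, 0.0]
ft_force: [1.0, -0.7, 0.9]
finger_gap: 0.06
time_s: 10.95
eef_pos: [0.5071, 0.0427, 0.0089]
ee_rot: [-0.011, 1.0, -0.0, 0.0]
ft_force: [-3.2, -1.3, 9.7]
finger_gap: 0.0221
shift mm [ 0.6 -0.4 -0.1] turn -0.19805146706517007 now yaw_y 91.3 pos [0.5071 0.0427 0.0089] t 10.95 q7 49.8
```

View pics/w1.png

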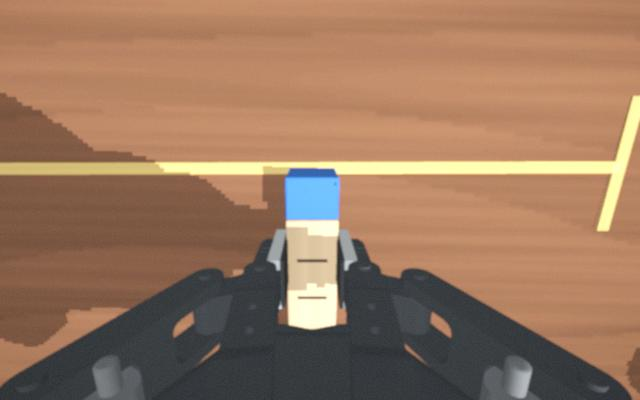

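```bash
python3 -c "
from h import *
r=cam('wrist')
for p,z in [((312,170.5),.026),((288,170.5),.026),((336,170.5),.026),((220,168),0),((450,168.5),0),((615,169),0)]: q=toz(r,p,z);print(p,q.round(4),toline(q))
print(proj(r,L(160,0,0)),proj(r,L(160,0,26)),proj(r,L(80,0,0)),proj(r,L(240,0,0)))
"
```

```text
(312, 170.5) [0.4639 0.0425 0.026 ] [158.7  -2.6]
(288, 170.5) [0.4641 0.0322 0.026 ] [169.   -2.6]
(336, 170.5) [0.4636 0.0529 0.026 ] [148.3  -2.5]
(220, 168) [ 0.4684 -0.0052  0.    ] [206.5   0.6]
(450, 168.5) [0.466  0.1143 0.    ] [87.   1.4]
(615, 169) [0.4643 0.2001 0.    ] [1.2 2. ]
[309.44912607 166.41763733] [308.96565518 176.38975223] [463.73429247 165.81791031] [155.3935181  167.01647202]
```

```bash
python3 -m creep '[[[0,-0.0027,0,3.75],[0.0001,-0.0055,0,7.5],[0.0004,-0.0082,0,11.25],[0.0009,-0.0109,0,15],[0.0016,-0.0135,0,18.75],[0.0025,-0.0161,0,22.5],[0.0034,-0.0186,0,26.25],[0.0046,-0.021,0,30]]]' 
python3 -m creep '[[[0,-0.0027,0,3.75],[0.0002,-0.0054,0,7.5],[0.0005,-0.008,0,11.25],[0.001,-0.0106,0,15],[0.0017,-0.0132,0,18.75],[0.0026,-0.0157,0,22.5],[0.0036,-0.0182,0,26.25],[0.0048,-0.0205,0,30]]]' 
python3 -m creep '[[[0,-0.0026,0,3.75],[0.0002,-0.0053,0,7.5],[0.0006,-0.0079,0,11.25],[0.0012,-0.0104,0,15],[0.0019,-0.013,0,18.75],[0.0028,-0.0154,0,22.5],[0.0039,-0.0178,0,26.25],[0.0051,-0.0201,0,30.2]]]' 
python3 -c "
from h import *
rel(L(202,0,9),1.5)
print(np.round(np.degrees(state()['q']),1))
cam('wrist','w1');cam('side','s4',(280,100,440,250),5)
"
```

```text
time_s: 11.72
eef_pos: [0.5034, 0.0218, 0.0089]
ee_rot: [0.249, 0.968, 0.0, 0.001]
ft_force: [1.8, 2.1, 5.0]
finger_gap: 0.0226
time_s: 12.38
eef_pos: [0.4893, 0.006, 0.0088]
ee_rot: [0.491, 0.871, 0.0, 0.001]
ft_force: [2.3, 0.6, 3.5]
finger_gap: 0.0226
time_s: 13.05
eef_pos: [0.4696, -0.0001, 0.0089]
ee_rot: [0.701, 0.713, 0.001, 0.001]
ft_force: [1.9, -0.4, 2.8]
finger_gap: 0.0225
shift mm [-0.6 -2.1 -0.1] turn -0.5663129417052772 now yaw_y 0.9 pos [ 4.696e-01 -1.000e-04  8.900e-03] t 13.05 q7 -20.1
[ 12.9  30.2 -19.6 121.9  19.3  30.7 -20.1]
```

View pics/s4.png

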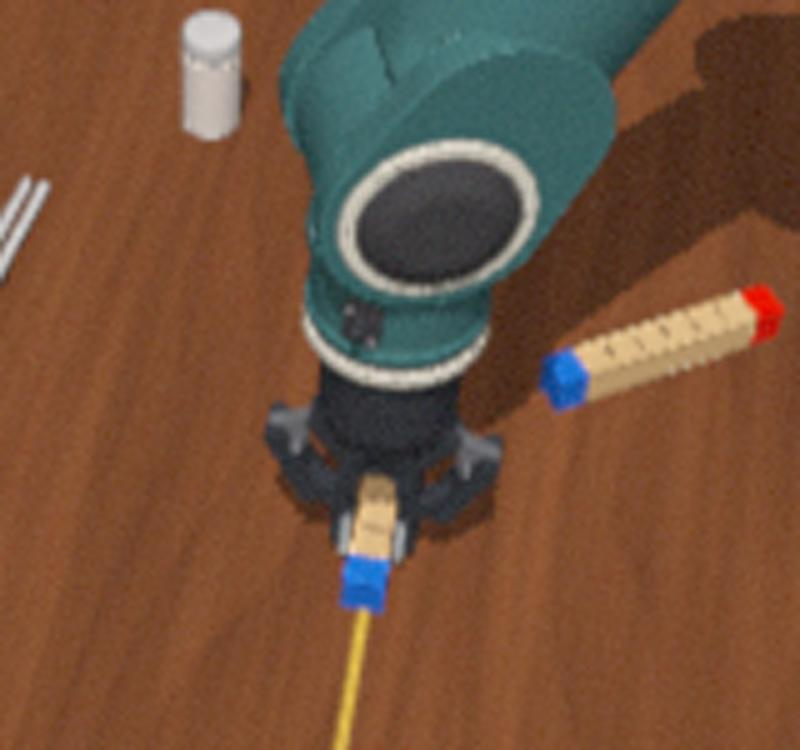

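View pics/w1.png

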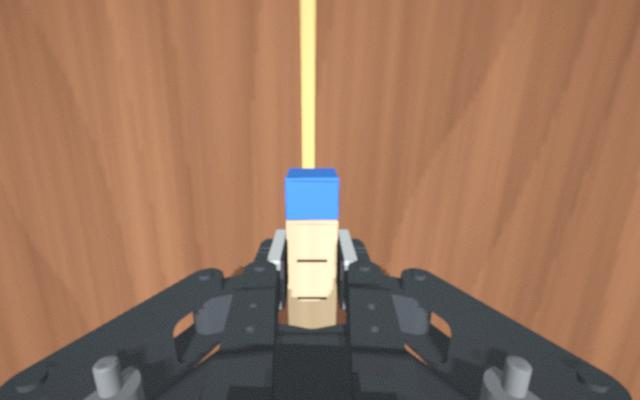

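```bash
python3 -m creep '[[[0,-0.001,0,-0.3],[0,-0.0018,0,-0.5],[0,-0.0018,0,-0.5],[0,-0.0018,0,-0.5],[0,-0.0018,0,-0.5],[0,-0.0018,0,-0.5],[0,-0.0018,0,-0.5],[0,-0.0018,0,-0.5]]]' 
python3 -m creep '[[[0,0,0,0],[0,0,0,0],[0,0,0,0],[0,0,-0.01,0],[0,0,-0.03,0],[0,0,-0.06,0],[0,0,-0.09,0],[0,0,-0.12,0]]]' 0.06
python3 -c "
from h import *
S=np.array([.4785,-.4089,.07]);
rel(S+[0,0,.1],-12)
print(np.round(np.degrees(state()['q']),1))
cam('wrist','w1')
cam('top','t5')
"
```

```text
time_s: 13.82
eef_pos: [0.468, -0.0, 0.0088]
ee_rot: [0.697, 0.717, 0.001, 0.001]
ft_force: [2.5, 0.3, 8.0]
finger_gap: 0.0228
time_s: 14.48
eef_pos: [0.4665, 0.0001, 0.1301]
ee_rot: [0.697, 0.717, -0.0, -0.0]
ft_force: [0.9, 0.1, -0.8]
finger_gap: 0.06
shift mm [-4.091e+02  2.000e-01 -4.000e+01] turn 13.648841204162437 now yaw_y 1.6 pos [4.665e-01 1.000e-04 1.301e-01] t 14.48 q7 -11.8
[ 19.   17.5 -26.1 119.   10.6  45.8 -11.8]
```

View pics/w1.png

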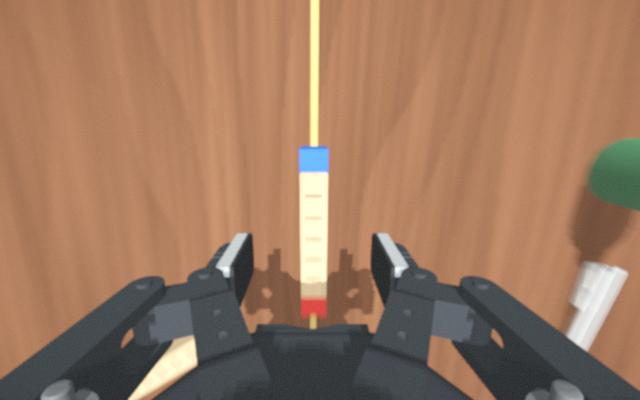

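```bash
python3 -m creep '[[[-0.02,0,-0.03,0],[-0.055,0,-0.045,2],[-0.095,0,-0.05,4],[-0.135,0,-0.05,6],[-0.175,0,-0.05,8],[-0.215,0,-0.05,10],[-0.255,0,-0.05,12],[-0.295,0,-0.05,13.6]]]' 0.0854
python3 -c "
from h import *
S=np.array([.4785,-.4089,.07]);
rel(S+[0,0,.1],-12)"

```

```text
time_s: 15.25
eef_pos: [0.4747, -0.2969, 0.1786]
ee_rot: [0.778, 0.629, -0.0, -0.0]
ft_force: [1.3, 0.3, 0.8]
finger_gap: 0.0854
shift mm [-108.8   27.1    8.6] turn -0.07615882692103071 now yaw_y -12.1 pos [ 0.4747 -0.2969  0.1786] t 15.25 q7 11.1
```

```bash
python3 -m creep '[[[-0.037,0.009,0,0],[-0.074,0.018,0,0],[-0.100,0.027,0,0],[-0.108,0.027,0,0],[-0.108,0.027,0,0],[-0.108,0.027,0,0],[-0.108,0.027,0,0],[-0.108,0.027,0,0]]]' 0.0854
python3 -c "
from h import *
S=np.array([.4785,-.4089,.07]);
rel(S+[0,0,.1],-12)
cam('wrist','w1',None,1.25);cam('top','t5')
cam('top','t5',(230,180,410,260),4)
cam('side','s4',(300,50,440,150),5)"

```

```text
time_s: 15.92
eef_pos: [0.4798, -0.4048, 0.1786]
ee_rot: [0.776, 0.63, 0.0, -0.0]
ft_force: [0.0, -0.6, -0.0]
finger_gap: 0.0855
shift mm [-4.3 -0.5  8.6] turn 0.12167944290828814 now yaw_y -11.9 pos [ 0.4798 -0.4048  0.1786] t 15.92 q7 19.9
```

View pics/w1.png

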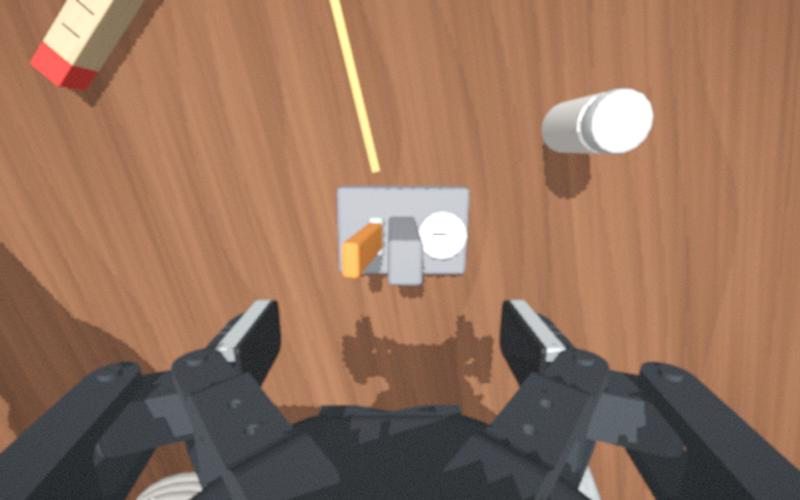

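View pics/t5.png

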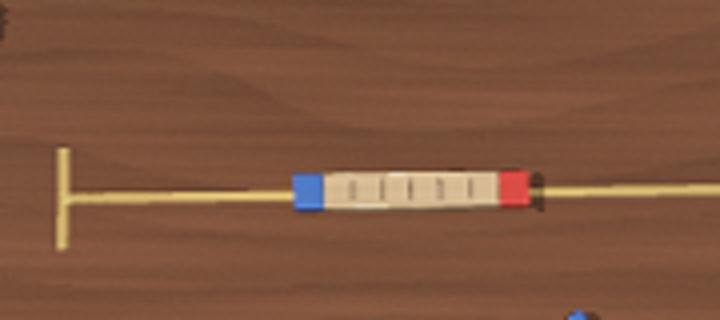

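View pics/s4.png

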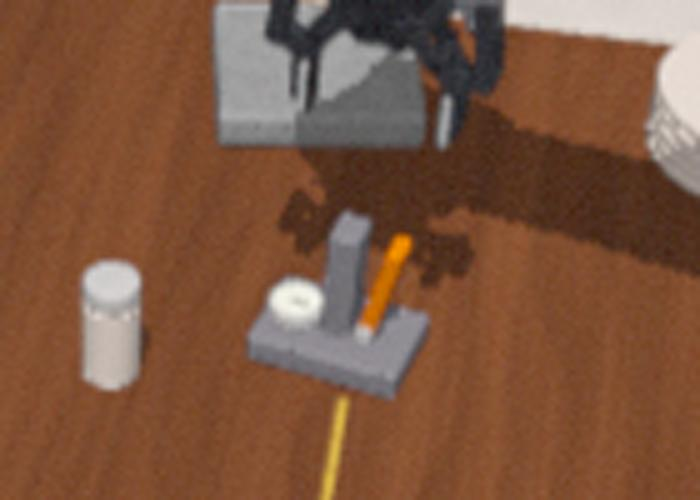

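```bash
python3 -c "
from h import *
r=cam('wrist')
f=lambda x,y:((x+.5)/1.25-.5,(y+.5)/1.25-.5)
for n,p,z in [('post',(405.5,267),.105),('lever',(352,260),.1)]: print(n,toz(r,f(*p),z).round(4))
q=cam('top');f=lambda x,y:((x+.5)/4-.5+230,(y+.5)/4-.5+180)
for n,p,z in [('blue',(294,193),.026),('red',(529,188.5),.026)]: w=toz(q,f(*p),z);print(n,w.round(4),toline(w))
"
```

```text
post [ 0.4878 -0.4137  0.105 ]
lever [ 0.4555 -0.4039  0.1   ]
blue [0.4654 0.0404 0.026 ] [160.9  -1.1]
red [ 0.4703 -0.12    0.026 ] [321.3  -0.4]
```

```bash
python3 -m creep '[[[-0.004,-0.003,0.01,0],[-0.006,-0.003,0.025,0],[-0.006,-0.003,0.045,0],[-0.006,-0.003,0.06,0],[-0.006,-0.003,0.08,0],[-0.006,-0.003,0.095,0],[-0.006,-0.003,0.105,0],[-0.006,-0.003,0.107,0]]]' 
python3 -c "
from h import *
S=np.array([.4792,-.4103,.07]);
rel(S,-12)
cam('wrist','w1',None,1.25)
cam('side','s4',(300,50,440,150),5)"

```

```text
time_s: 16.88
eef_pos: [0.4741, -0.4111, 0.069]
ee_rot: [0.777, 0.629, -0.0, -0.001]
ft_force: [-0.1, 0.7, -0.8]
finger_gap: 0.0853
shift mm [ 1.8  4.8 -1. ] turn 0.008320499302612916 now yaw_y -12.0 pos [ 0.4741 -0.4111  0.069 ] t 16.88 q7 19.0
```

View pics/w1.png

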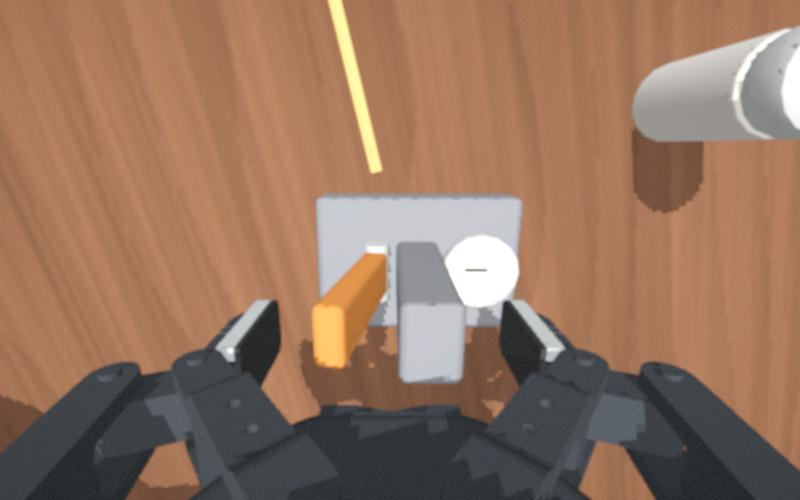

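View pics/s4.png

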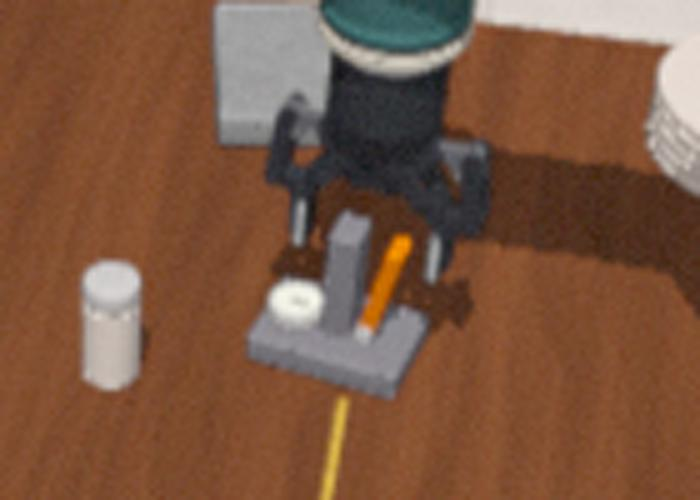

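```bash
python3 -m creep '[[[0.001,0.003,0,0],[0.001,0.0055,0,0],[0.001,0.0055,0,0],[0.001,0.0055,0,0],[0.001,0.0055,0,0],[0.001,0.0055,0,0],[0.001,0.0055,0,0],[0.001,0.0055,0,0]]]' 
python3 -m creep '[[[0,0,0,0],[0,0,0,0],[0,0,0,0],[0,0,0,0],[0,0,0,0],[0,0,0,0],[0,0,0,0],[0,0,0,0]]]' 0.03
python3 -c "
from h import *
S=np.array([.4792,-.4103,.07]);
rel(S,-12)
cam('wrist','w1',None,1.25)
cam('side','s4',(300,50,440,150),5)"

```

```text
time_s: 17.65
eef_pos: [0.4807, -0.4117, 0.0713]
ee_rot: [0.777, 0.629, -0.0, -0.0]
ft_force: [-0.4, 0.1, -0.8]
finger_gap: 0.0854
time_s: 18.32
eef_pos: [0.4808, -0.412, 0.0716]
ee_rot: [0.777, 0.629, -0.0, 0.0]
ft_force: [0.3, -1.5, 6.3]
finger_gap: 0.0356
shift mm [ 1.3 -1.9  1.6] turn 0.008527636893404633 now yaw_y -12.0 pos [ 0.4808 -0.412   0.0716] t 18.32 q7 18.7
```

View pics/w1.png

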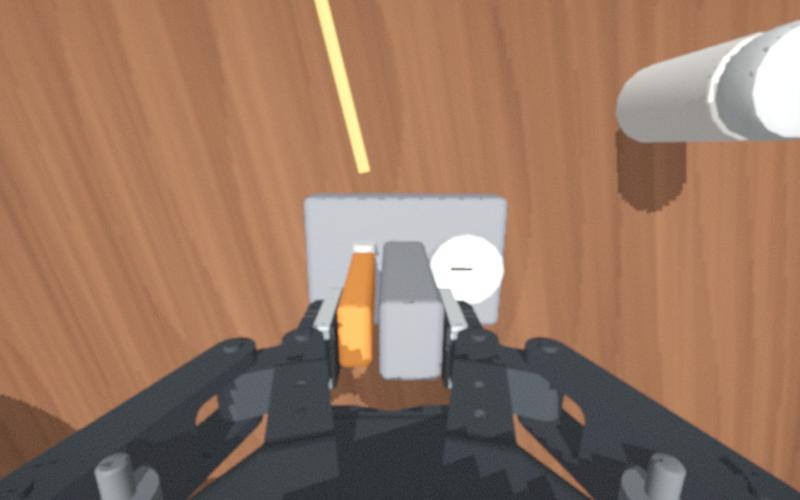

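View pics/s4.png

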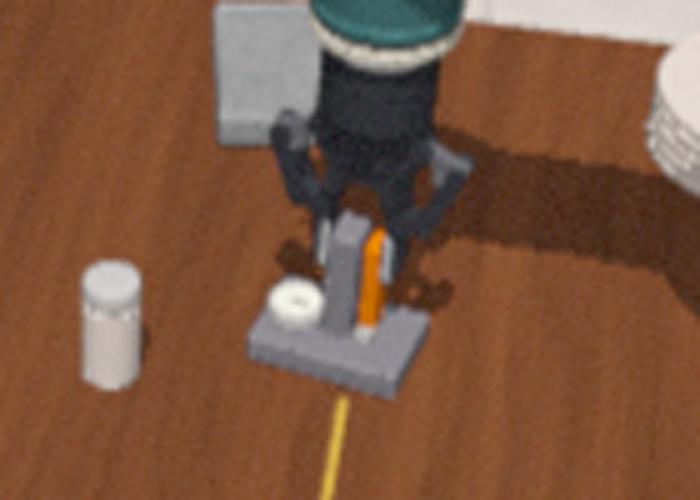

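```bash
python3 -m creep '[[[0,0,0,0],[0,0,0,0],[0,0,0,0],[0,0,0,0],[0,0,0,0],[0,0,0,0],[0,0,0,0],[0,0,0,0]]]' 0.0
python3 -m creep '[[[0,0,0,0],[0,0,0,0],[0,0,0,0],[0,0,0,0],[0,0,0,0],[0,0,0,0],[0,0,0,0],[0,0,0,0]]]' 0.0854
python3 -m creep '[[[0,-0.002,-0.005,0],[0,-0.002,-0.015,0],[0,-0.002,-0.035,0],[0,-0.002,-0.06,0],[0,-0.002,-0.09,0],[0,-0.002,-0.12,0],[0,-0.002,-0.12,0],[0,-0.002,-0.12,0]]]' 0.0854
python3 -c "
from h import *
rel(L(280,0,120),1.5)
cam('wrist','w1',None,1.25)
cam('side','s4',(300,50,440,150),5)"

```

```text
time_s: 19.08
eef_pos: [0.4808, -0.412, 0.0716]
ee_rot: [0.777, 0.629, -0.0, 0.0]
ft_force: [1.2, -1.1, 5.9]
finger_gap: 0.0353
time_s: 19.75
eef_pos: [0.4809, -0.4117, 0.0713]
ee_rot: [0.777, 0.629, 0.0, 0.0]
ft_force: [0.1, -1.1, -0.3]
finger_gap: 0.0851
time_s: 20.42
eef_pos: [0.4795, -0.4119, 0.194]
ee_rot: [0.777, 0.629, 0.0, 0.002]
ft_force: [-0.3, -0.1, -0.9]
finger_gap: 0.0856
shift mm [324.  -79.1  73.1] turn -13.490673958743074 now yaw_y -12.0 pos [ 0.4795 -0.4119  0.194 ] t 20.42 q7 20.5
```

View pics/w1.png

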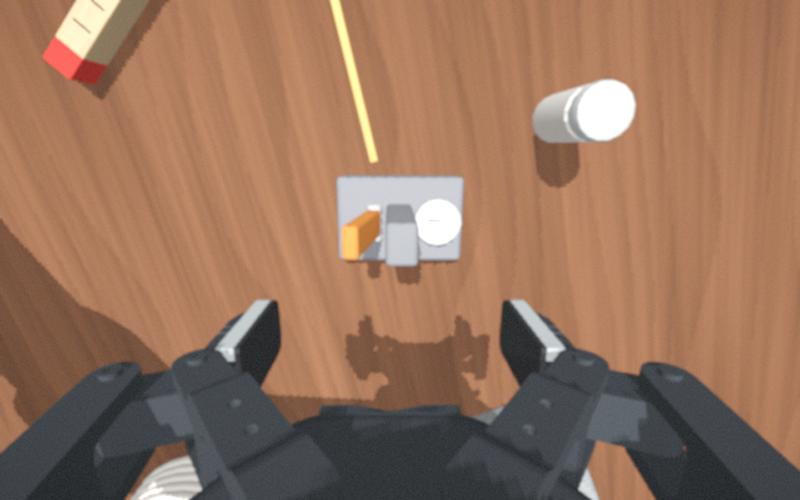

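View pics/s4.png

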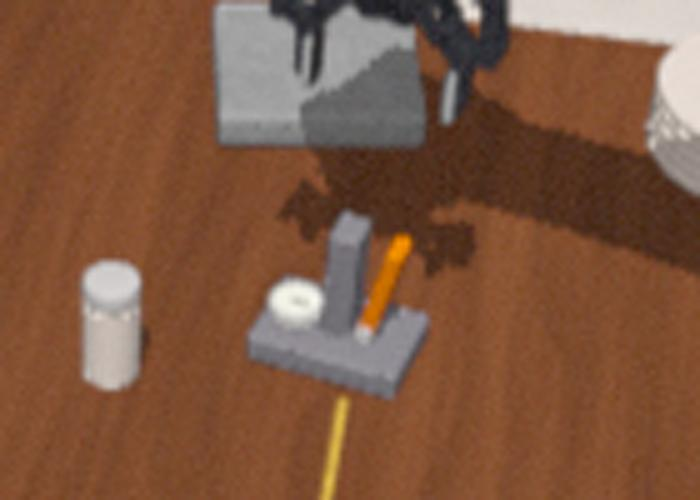

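```bash
python3 -m creep '[[[0.038,-0.009,0,0],[0.076,-0.018,0,-2],[0.114,-0.027,0,-4],[0.152,-0.036,0,-6],[0.190,-0.045,0.01,-8],[0.228,-0.054,0.02,-10],[0.266,-0.063,0.03,-12],[0.304,-0.072,0.04,-13.5]]]' 0.06
python3 -c "
from h import *
rel(L(280,0,60),1.5)"

```

```text
time_s: 21.18
eef_pos: [0.4705, -0.0972, 0.1504]
ee_rot: [0.697, 0.717, -0.0, -0.0]
ft_force: [2.3, 0.8, 0.1]
finger_gap: 0.0599
shift mm [18.5 -0.3 90.4] turn 0.1127435033924371 now yaw_y 1.6 pos [ 0.4705 -0.0972  0.1504] t 21.18 q7 1.7
```

```bash
python3 -m creep '[[[0.01,0,0.02,0],[0.016,0,0.04,0],[0.016,0,0.06,0],[0.016,0,0.08,0],[0.016,0,0.09,0],[0.016,0,0.09,0],[0.016,0,0.09,0],[0.016,0,0.09,0]]]' 0.06
python3 -c "
from h import *
rel(L(280,0,9),1.5)
cam('wrist','w1')"

```

```text
time_s: 21.85
eef_pos: [0.4715, -0.0831, 0.062]
ee_rot: [0.698, 0.716, 0.0, 0.0]
ft_force: [-0.7, -0.3, -0.0]
finger_gap: 0.0601
shift mm [ 4.4 -1.8 53. ] turn 0.008980170898354345 now yaw_y 1.5 pos [ 0.4715 -0.0831  0.062 ] t 21.85 q7 -5.0
```

View pics/w1.png

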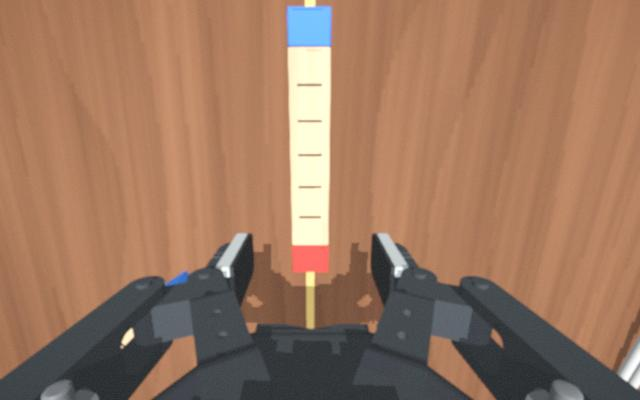

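```bash
python3 -m creep '[[[0.002,-0.001,0.01,0],[0.004,-0.0016,0.025,0],[0.004,-0.0016,0.038,0],[0.004,-0.0016,0.047,0],[0.004,-0.0016,0.051,0],[0.004,-0.0016,0.053,0],[0.004,-0.0016,0.053,0],[0.004,-0.0016,0.053,0]]]' 0.06
python3 -c "
from h import *
rel(L(280,0,9),1.5)"
python3 -m creep '[[[0,0,0,0],[0,0,0,0],[0,0,0,0],[0,0,0,0],[0,0,0,0],[0,0,0,0],[0,0,0,0],[0,0,0,0]]]' 0.0
python3 -c "
from h import *
rel(L(280,0,9),1.5)
r=cam('wrist','w1')"

```

```text
time_s: 22.57
eef_pos: [0.4697, -0.0791, 0.0087]
ee_rot: [0.698, 0.716, 0.0, 0.0]
ft_force: [-0.9, 0.0, 0.1]
finger_gap: 0.0601
shift mm [ 0.4 -0.  -0.3] turn 0.01252319601492502 now yaw_y 1.5 pos [ 0.4697 -0.0791  0.0087] t 22.57 q7 -8.6
time_s: 23.23
eef_pos: [0.4696, -0.0791, 0.0088]
ee_rot: [0.698, 0.716, 0.0, 0.0]
ft_force: [-3.7, -0.4, 11.8]
finger_gap: 0.0226
shift mm [ 0.4  0.1 -0.2] turn 0.005900328336693406 now yaw_y 1.5 pos [ 0.4696 -0.0791  0.0088] t 23.23 q7 -8.6
```

View pics/w1.png

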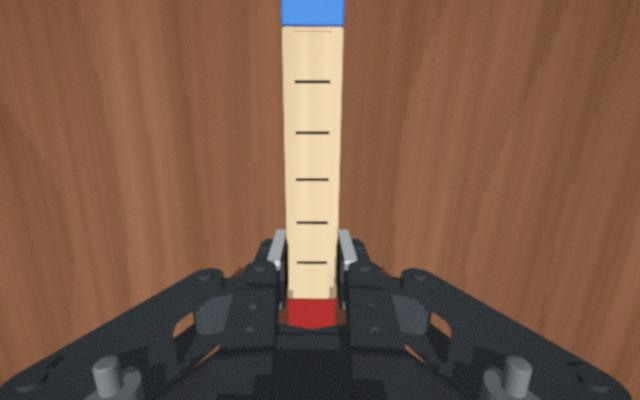

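```bash
python3 -m creep '[[[-0.0001,0.0028,0,3.75],[-0.0004,0.0055,0,7.5],[-0.0008,0.0083,0,11.25],[-0.0014,0.011,0,15],[-0.0023,0.0137,0,18.75],[-0.0032,0.0163,0,22.5],[-0.0044,0.0188,0,26.25],[-0.0057,0.0212,0,30]]]' 
python3 -m creep '[[[-0.0001,0.0028,0,3.75],[-0.0004,0.0055,0,7.5],[-0.0008,0.0083,0,11.25],[-0.0014,0.011,0,15],[-0.0023,0.0137,0,18.75],[-0.0032,0.0163,0,22.5],[-0.0044,0.0188,0,26.25],[-0.0057,0.0212,0,30]]]' 
python3 -m creep '[[[-0.0001,0.0028,0,3.75],[-0.0004,0.0055,0,7.5],[-0.0008,0.0083,0,11.25],[-0.0014,0.011,0,15],[-0.0023,0.0137,0,18.75],[-0.0032,0.0163,0,22.5],[-0.0044,0.0188,0,26.25],[-0.0057,0.0212,0,30]]]' 
python3 -c "
from h import *
rel(L(322,42,6),-88.5)
print(np.round(np.degrees(state()['q']),1))
cam('wrist','w1');cam('side','s4',(280,70,440,220),5)
"
```

```text
time_s: 23.95
eef_pos: [0.4912, -0.084, 0.0088]
ee_rot: [0.86, 0.51, 0.0, 0.0]
ft_force: [-3.4, 0.8, 9.9]
finger_gap: 0.0228
time_s: 24.62
eef_pos: [0.5072, -0.099, 0.0089]
ee_rot: [0.963, 0.27, 0.0, -0.0]
ft_force: [-1.0, 2.8, 8.9]
finger_gap: 0.0229
time_s: 25.28
eef_pos: [0.5136, -0.1201, 0.0089]
ee_rot: [1.0, 0.012, 0.001, -0.0]
ft_force: [1.2, 2.3, 6.6]
finger_gap: 0.023
shift mm [-0.8 -0.5  2.9] turn -0.12906622893953568 now yaw_y -88.6 pos [ 0.5136 -0.1201  0.0089] t 25.28 q7 -74.7
[  6.1  32.8   4.6 114.5  -4.7  32.7 -74.7]
```

View pics/s4.png

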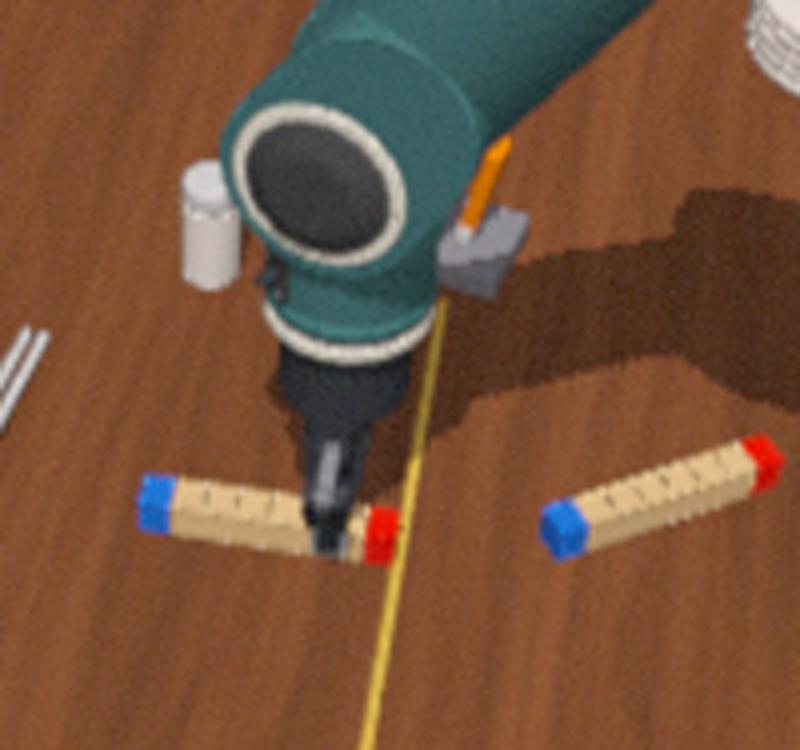

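View pics/w1.png

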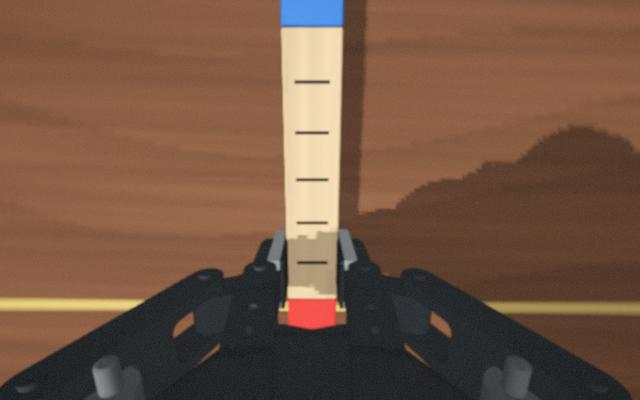

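```bash
python3 -m creep '[[[0,0,0,0],[0,0,0,0],[0,0,0,0],[0,0,-0.01,0],[0,0,-0.03,0],[0,0,-0.06,0],[0,0,-0.06,-6],[0,0,-0.06,-12]]]' 0.06
python3 -m creep '[[[0,0,0,-7],[0,0,0,-14],[0,0,0,-21],[0,0,0,-28],[0,0,0,-35],[0,0,0,-42],[0,0,0,-49],[0,0,0,-56]]]' 
python3 -m creep '[[[0,0,0,-7],[0,0,0,-14],[0,0,0,-21],[0,0,0,-28],[0,0,0,-35],[0,0,0,-42],[0,0,0,-49],[0,0,0,-56]]]' 
python3 -m creep '[[[0,0,0,-7],[0,0,0,-14],[0,0,0,-21],[0,0,0,-28],[0,0,0,-35],[0,0,0,-42],[0,0,0,-49],[0,0,0,-56]]]' 
python3 -c "
from h import *
rel([.5136,-.1201,.009],-88.6)
print(np.round(np.degrees(state()['q']),1))
cam('wrist','w1')
"
```

```text
time_s: 26.05
eef_pos: [0.5139, -0.1205, 0.0706]
ee_rot: [0.993, 0.12, 0.001, 0.001]
ft_force: [-1.5, 0.3, -0.9]
finger_gap: 0.06
time_s: 26.72
eef_pos: [0.5129, -0.1206, 0.069]
ee_rot: [0.82, 0.573, -0.0, 0.0]
ft_force: [-0.9, 0.3, 0.1]
finger_gap: 0.0602
time_s: 27.38
eef_pos: [0.5128, -0.1207, 0.069]
ee_rot: [0.455, 0.89, -0.0, 0.0]
ft_force: [-0.2, -0.2, -0.0]
finger_gap: 0.0599
time_s: 28.05
eef_pos: [0.5128, -0.1208, 0.0689]
ee_rot: [-0.016, 1.0, -0.001, -0.0]
ft_force: [0.2, -0.1, -1.4]
finger_gap: 0.06
shift mm [-0.8  0.8 59.9] turn 0.4544934138532426 now yaw_y 91.9 pos [ 0.5128 -0.1208  0.0689] t 28.05 q7 78.6
[ 39.9  31.7 -37.5 112.5  27.2  44.7  78.6]
```

View pics/w1.png

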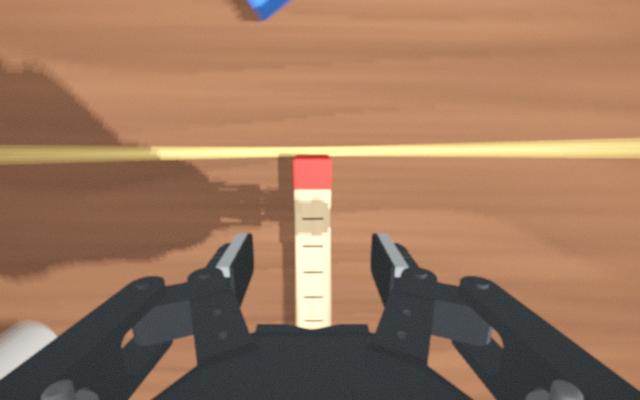

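```bash
python3 -m creep '[[[0,0.0004,0.01,0.2],[0,0.0006,0.025,0.2],[0,0.0006,0.04,0.2],[0,0.0006,0.05,0.2],[0,0.0006,0.056,0.2],[0,0.0006,0.059,0.2],[0,0.0006,0.06,0.2],[0,0.0006,0.06,0.2]]]'
python3 -m creep '[[[0,0,0,0],[0,0,0,0],[0,0,0,0],[0,0,0,0],[0,0,0,0],[0,0,0,0],[0,0,0,0],[0,0,0,0]]]' 0.0
python3 -c "
from h import *
rel([.5136,-.1201,.009],-88.6)
r=cam('wrist','w1')"
```

```text
time_s: 28.77
eef_pos: [0.513, -0.1197, 0.0085]
ee_rot: [-0.011, 1.0, -0.0, 0.0]
ft_force: [-0.5, 1.2, -0.6]
finger_gap: 0.0598
time_s: 29.43
eef_pos: [0.5131, -0.1199, 0.0089]
ee_rot: [-0.011, 1.0, -0.0, 0.0]
ft_force: [-4.0, 0.6, 9.4]
finger_gap: 0.0227
shift mm [-0.5 -0.2 -0.1] turn -0.10306569087958906 now yaw_y 91.3 pos [ 0.5131 -0.1199  0.0089] t 29.43 q7 74.0
```

View pics/w1.png

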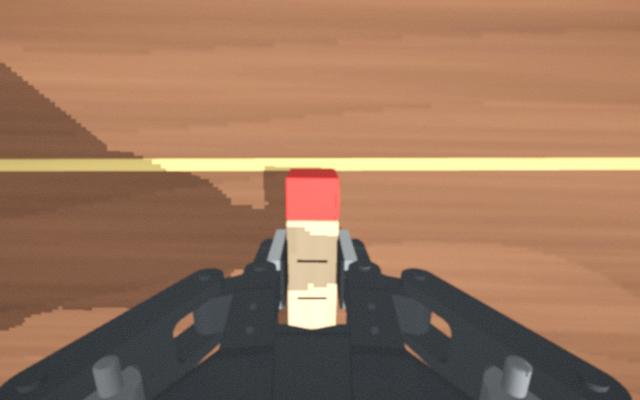

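```bash
python3 -m creep '[[[0,-0.0028,0,3.75],[0.0003,-0.0055,0,7.5],[0.0006,-0.0083,0,11.25],[0.0012,-0.011,0,15],[0.002,-0.0137,0,18.75],[0.0028,-0.0163,0,22.5],[0.0039,-0.0188,0,26.25],[0.0052,-0.0212,0,30]]]' 
python3 -m creep '[[[0,-0.0028,0,3.75],[0.0003,-0.0055,0,7.5],[0.0006,-0.0082,0,11.25],[0.0012,-0.0109,0,15],[0.002,-0.0135,0,18.75],[0.0028,-0.0161,0,22.5],[0.0039,-0.0186,0,26.25],[0.0053,-0.021,0,30]]]' 
python3 -m creep '[[[0.0001,-0.0028,0,3.75],[0.0003,-0.0054,0,7.5],[0.0007,-0.0081,0,11.25],[0.0013,-0.0108,0,15],[0.0021,-0.0134,0,18.75],[0.003,-0.016,0,22.5],[0.0041,-0.0184,0,26.25],[0.0055,-0.0208,0,30]]]' 
python3 -c "
from h import *
rel(L(364,0,9),1.5)
print(np.round(np.degrees(state()['q']),1))
cam('wrist','w1');cam('side','s4',(280,70,440,220),5)
"
```

```text
time_s: 30.15
eef_pos: [0.5089, -0.141, 0.0089]
ee_rot: [0.249, 0.968, 0.0, 0.001]
ft_force: [0.8, 1.8, 4.8]
finger_gap: 0.0227
time_s: 30.82
eef_pos: [0.4942, -0.157, 0.0089]
ee_rot: [0.491, 0.871, 0.0, 0.001]
ft_force: [1.6, 1.0, 3.7]
finger_gap: 0.0227
time_s: 31.48
eef_pos: [0.4736, -0.1632, 0.0089]
ee_rot: [0.7, 0.714, 0.001, 0.001]
ft_force: [1.3, 0.3, 3.6]
finger_gap: 0.0228
shift mm [ 0.6 -1.8 -0.1] turn -0.36634897850791504 now yaw_y 1.1 pos [ 0.4736 -0.1632  0.0089] t 31.48 q7 6.7
[ 24.9  31.4 -11.4 117.8  11.2  31.7   6.7]
```

View pics/s4.png

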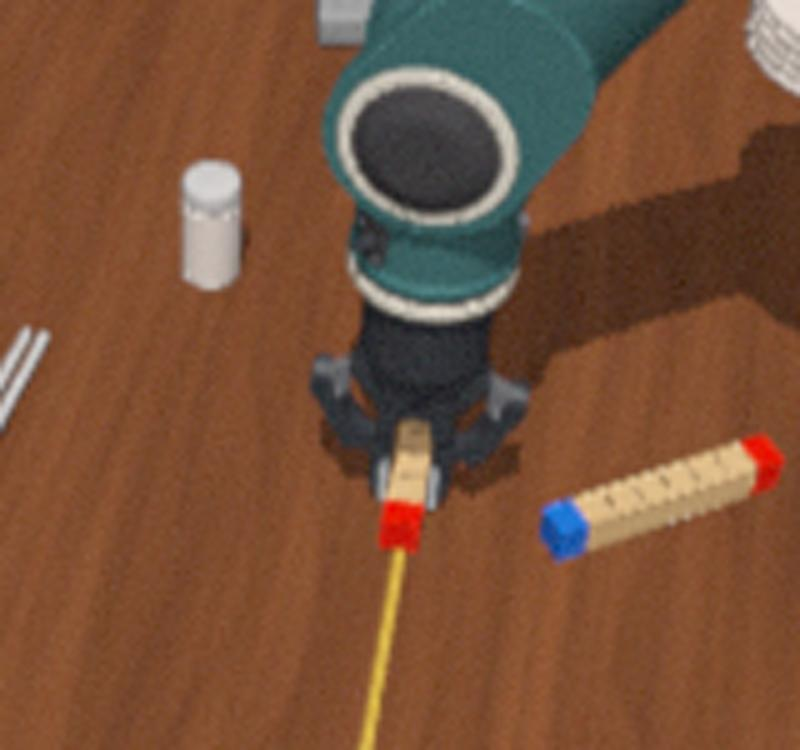

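View pics/w1.png

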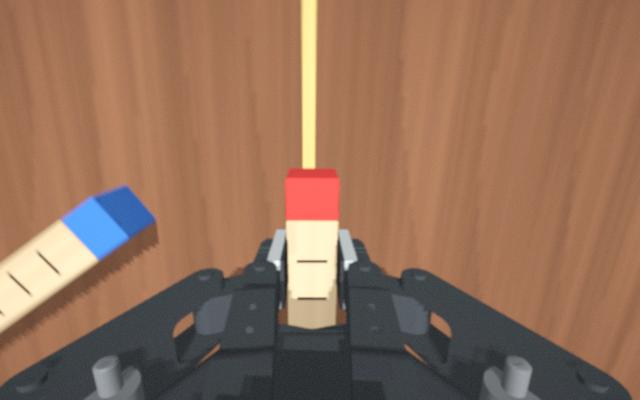

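Correct by −1.7 mm and −0.4°, release, and go to the counter again.

```bash
python3 -m creep '[[[0,-0.001,0,-0.2],[0,-0.0017,0,-0.4],[0,-0.0017,0,-0.4],[0,-0.0017,0,-0.4],[0,-0.0017,0,-0.4],[0,-0.0017,0,-0.4],[0,-0.0017,0,-0.4],[0,-0.0017,0,-0.4]]]' 
python3 -m creep '[[[0,0,0,0],[0,0,0,0],[0,0,0,0],[0,0,-0.01,0],[0,0,-0.03,0],[0,0,-0.06,0],[0,0,-0.1,0],[0,0,-0.14,0]]]' 0.06
python3 -c "
from h import *
S=np.array([.4792,-.4115,.07]);
rel(S+[0,0,.11],-12)
cam('wrist','w1')
"
```

```text
time_s: 32.25
eef_pos: [0.4721, -0.1632, 0.0089]
ee_rot: [0.696, 0.718, 0.001, 0.001]
ft_force: [2.7, 0.6, 7.0]
finger_gap: 0.0228
time_s: 32.92
eef_pos: [0.4703, -0.1626, 0.1501]
ee_rot: [0.696, 0.718, -0.0, -0.001]
ft_force: [1.0, -0.5, 0.3]
finger_gap: 0.0599
shift mm [-249.     1.3  -30.1] turn 13.74406482748546 now yaw_y 1.7 pos [ 0.4703 -0.1626  0.1501] t 32.92 q7 11.9
```

View pics/w1.png

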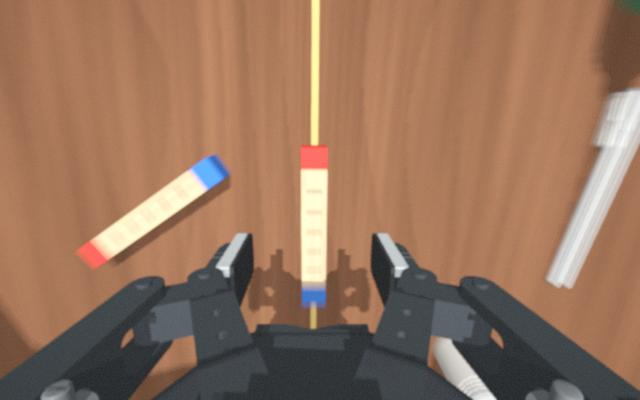

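```bash
python3 -m creep '[[[-0.02,0,-0.03,2],[-0.06,0,-0.035,4],[-0.1,0,-0.035,6],[-0.14,0,-0.035,8],[-0.18,0,-0.035,10],[-0.22,0,-0.035,12],[-0.246,0,-0.035,13.7],[-0.246,0,-0.035,13.7]]]' 0.0854
python3 -c "
from h import *
S=np.array([.4792,-.4115,.07]);
rel(S,-12)
"
```

```text
time_s: 33.63
eef_pos: [0.4765, -0.4147, 0.1834]
ee_rot: [0.78, 0.626, -0.001, 0.0]
ft_force: [-0.7, 0.0, -0.1]
finger_gap: 0.0853
shift mm [  3.9   2.  113.4] turn -0.4351965799043853 now yaw_y -12.4 pos [ 0.4765 -0.4147  0.1834] t 33.63 q7 23.0
```

```bash
python3 -m creep '[[[0.003,-0.001,0.01,0],[0.003,-0.001,0.025,0],[0.003,-0.001,0.045,0],[0.003,-0.001,0.06,0],[0.003,-0.001,0.08,0],[0.003,-0.001,0.095,0],[0.003,-0.001,0.11,0],[0.003,-0.001,0.113,0]]]' 
python3 -c "
from h import *
rel([.4803,-.4118,.07],-12)
cam('wrist','w1',None,1.25)
cam('top','t5',(230,180,420,260),4)"

```

```text
time_s: 34.3
eef_pos: [0.4773, -0.4033, 0.0678]
ee_rot: [0.776, 0.63, -0.0, -0.002]
ft_force: [0.1, -0.2, -0.3]
finger_gap: 0.0853
shift mm [-7.7  4.7 -2.3] turn 0.13245902019383493 now yaw_y -11.9 pos [ 0.4773 -0.4033  0.0678] t 34.3 q7 21.7
```

View pics/w1.png

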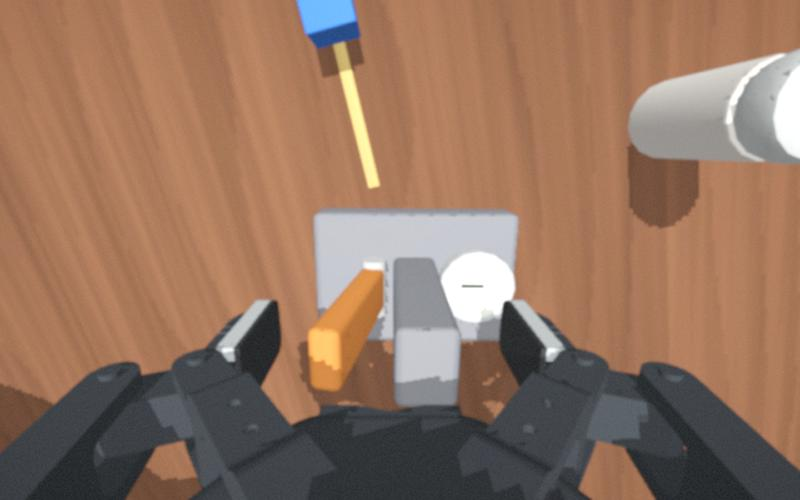

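View pics/t5.png

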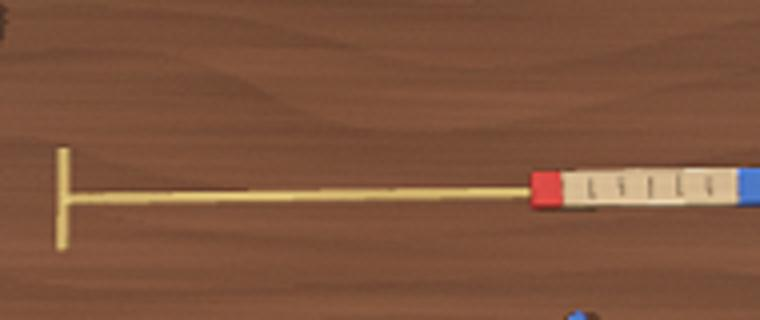

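```bash
python3 -m creep '[[[-0.004,0.003,-0.001,0],[-0.0075,0.0045,-0.002,0],[-0.0075,0.0045,-0.002,0],[-0.0075,0.0045,-0.002,0],[-0.0075,0.0045,-0.002,0],[-0.0075,0.0045,-0.002,0],[-0.0075,0.0045,-0.002,0],[-0.0075,0.0045,-0.002,0]]]' 
python3 -c "
from h import *
rel([.4803,-.4118,.07],-12)"
python3 -m creep '[[[0,0,0,0],[0,0,0,0],[0,0,0,0],[0,0,0,0],[0,0,0,0],[0,0,0,0],[0,0,0,0],[0,0,0,0]]]' 0.0
python3 -m creep '[[[0,0,0,0],[0,0,0,0],[0,0,0,0],[0,0,0,0],[0,0,0,0],[0,0,0,0],[0,0,0,0],[0,0,0,0]]]' 0.0
python3 -c "
from h import *
cam('wrist','w1',None,1.25)
cam('side','s4',(300,50,440,150),5)"

```

```text
time_s: 35.07
eef_pos: [0.4809, -0.414, 0.0723]
ee_rot: [0.777, 0.629, 0.0, -0.0]
ft_force: [-0.5, 0.9, -0.6]
finger_gap: 0.0856
shift mm [ 2.1 -1.1  2.3] turn 0.01831342358698862 now yaw_y -12.0 pos [ 0.4809 -0.414   0.0723] t 35.07 q7 22.2
time_s: 35.73
eef_pos: [0.4803, -0.4142, 0.0725]
ee_rot: [0.777, 0.629, -0.0, -0.001]
ft_force: [-4.7, 1.1, 8.8]
finger_gap: 0.0354
time_s: 36.4
eef_pos: [0.4803, -0.4142, 0.0726]
ee_rot: [0.777, 0.629, -0.0, -0.0]
ft_force: [-3.6, 1.2, 9.6]
finger_gap: 0.0356
```

View pics/w1.png

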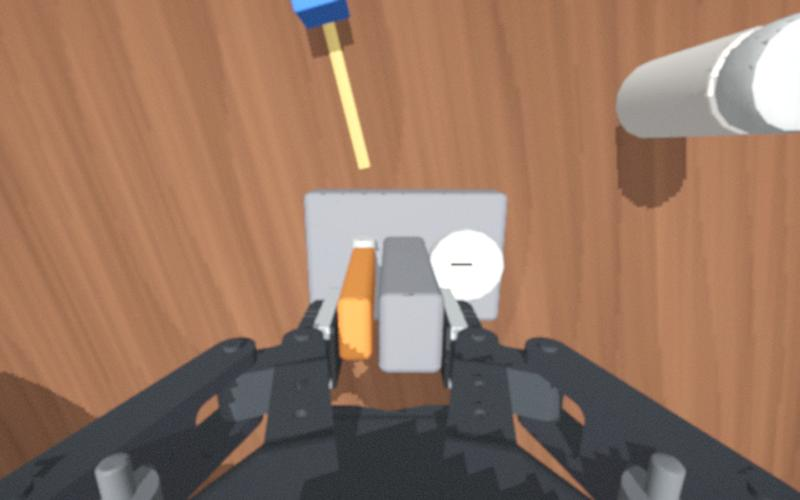

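View pics/s4.png

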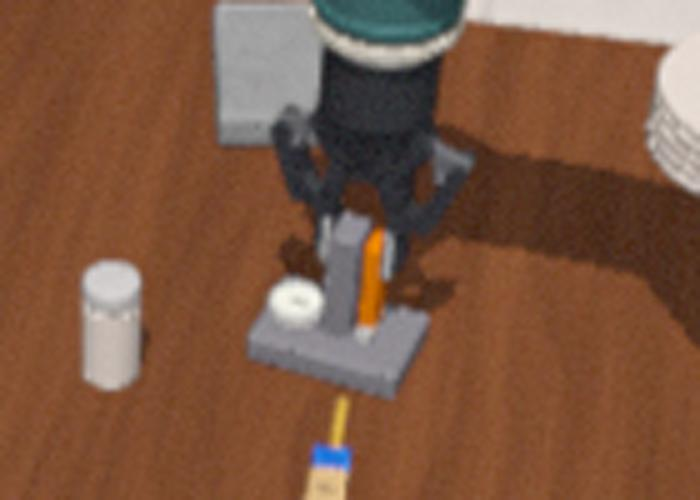

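```bash
python3 -m creep '[[[0,0,0,0],[0,0,0,0],[0,0,0,0],[0,0,0,0],[0,0,0,0],[0,0,0,0],[0,0,0,0],[0,0,0,0]]]' 0.0854
python3 -m creep '[[[0,-0.002,-0.005,0],[0,-0.002,-0.015,0],[0,-0.002,-0.035,0],[0,-0.002,-0.06,0],[0,-0.002,-0.09,0],[0,-0.002,-0.12,0],[0,-0.002,-0.12,0],[0,-0.002,-0.12,0]]]' 0.0854
python3 -c "
from h import *
cam('wrist','w1',None,1.25);cam('top','t5')
cam('side','s4',(300,50,440,150),5)
cam('top','t6',(130,120,250,250),5)"

```

```text
time_s: 37.17
eef_pos: [0.4811, -0.4141, 0.0723]
ee_rot: [0.777, 0.629, 0.0, 0.0]
ft_force: [1.0, -0.3, -0.3]
finger_gap: 0.0857
time_s: 37.83
eef_pos: [0.4797, -0.4143, 0.195]
ee_rot: [0.777, 0.629, 0.0, 0.002]
ft_force: [0.1, 0.3, -0.6]
finger_gap: 0.0855
```

View pics/t5.png

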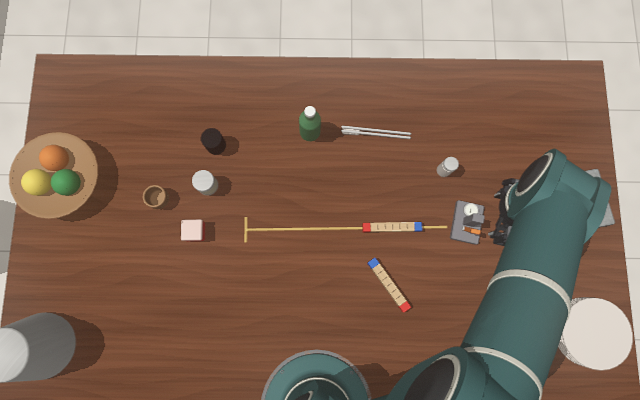

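View pics/s4.png

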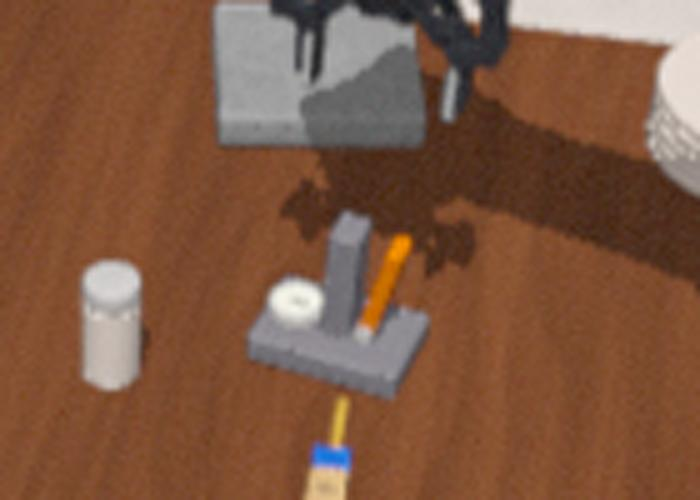

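View pics/t6.png

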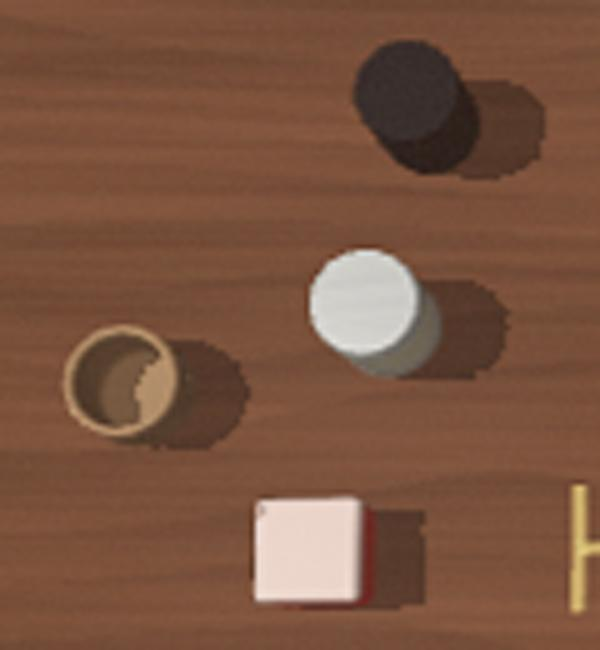

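```bash
python3 -c "
from h import *
rel([.4545,.3394,.13],1.5)
r=cam('top');f=lambda x,y:((x+.5)/4-.5+230,(y+.5)/4-.5+180)
"
python3 -m creep '[[[0.039,-0.005,0,0],[0.078,-0.011,0,0],[0.117,-0.018,0,-1],[0.156,-0.025,0,-3],[0.195,-0.032,0,-5],[0.234,-0.039,0,-7],[0.273,-0.046,0,-9],[0.312,-0.054,0,-11]]]' 0.0854
python3 -c "
from h import *
rel([.4545,.3394,.13],1.5)"
```

```text
shift mm [ 731.4 -179.8   62.2] turn -13.483810267944335 now yaw_y -12.0 pos [ 0.4786 -0.4134  0.1915] t 38.03 q7 23.3
time_s: 38.75
eef_pos: [0.4905, -0.0954, 0.1919]
ee_rot: [0.713, 0.702, -0.0, -0.0]
ft_force: [1.2, 0.2, 0.3]
finger_gap: 0.0855
shift mm [434.2 -42.6  62. ] turn -2.3856788944491996 now yaw_y -0.9 pos [ 0.4905 -0.0954  0.1919] t 38.75 q7 1.9
```

```bash
python3 -m creep '[[[0.040,-0.004,0,0],[0.080,-0.008,0,-1],[0.120,-0.012,0,-2],[0.160,-0.016,0,-2.4],[0.200,-0.020,0,-2.4],[0.240,-0.024,0,-2.4],[0.280,-0.028,0,-2.4],[0.320,-0.032,0,-2.4]]]' 0.0854
python3 -c "
from h import *
rel([.4545,.3394,.13],1.5)"
```

```text
time_s: 39.42
eef_pos: [0.4637, 0.225, 0.192]
ee_rot: [0.698, 0.716, -0.0, -0.0]
ft_force: [0.9, 0.7, 1.1]
finger_gap: 0.0852
shift mm [114.6  -6.3  61.9] turn -0.09395731003316143 now yaw_y 1.4 pos [0.4637 0.225  0.192 ] t 39.42 q7 -36.6
```

```bash
python3 -m creep '[[[0.038,-0.004,0.01,0],[0.076,-0.008,0.02,0],[0.090,-0.010,0.04,0],[0.100,-0.011,0.06,0],[0.100,-0.011,0.062,0],[0.100,-0.011,0.062,0],[0.100,-0.011,0.062,0],[0.100,-0.011,0.062,0]]]' 0.0854
python3 -c "
from h import *
rel([.4545,.3394,.03],1.5)
cam('wrist','w1')"
```

```text
time_s: 40.08
eef_pos: [0.4518, 0.3222, 0.1313]
ee_rot: [0.699, 0.715, 0.001, 0.0]
ft_force: [0.2, 0.0, 0.7]
finger_gap: 0.0855
shift mm [ 17.1   3.  101.3] turn -0.1591000376888303 now yaw_y 1.3 pos [0.4518 0.3222 0.1313] t 40.08 q7 -50.4
```

View pics/w1.png

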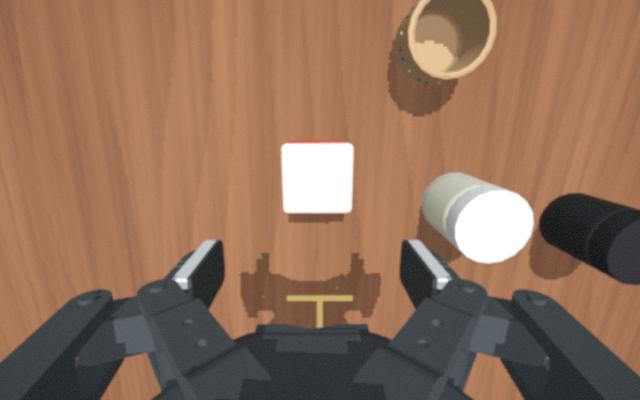

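```bash
python3 -c "
from h import *
r=cam('wrist');print(toz(r,(317,177.5),.05).round(4))"
python3 -m creep '[[[0.010,0.002,0.005,0],[0.017,0.003,0.015,0],[0.017,0.003,0.03,0],[0.017,0.003,0.045,0],[0.017,0.003,0.06,0],[0.017,0.003,0.06,0],[0.017,0.003,0.06,0],[0.017,0.003,0.06,0]]]' 
python3 -c "
from h import *
rel([.4545,.3394,.03],1.5)
cam('wrist','w1')"
```

```text
[0.4556 0.343  0.05  ]
time_s: 40.85
eef_pos: [0.4537, 0.3406, 0.0707]
ee_rot: [0.698, 0.716, 0.0, -0.0]
ft_force: [1.0, 0.1, -0.7]
finger_gap: 0.0855
shift mm [-1.2  0.8 40.7] turn -0.06412234762906621 now yaw_y 1.4 pos [0.4537 0.3406 0.0707] t 40.85 q7 -54.3
```

View pics/w1.png

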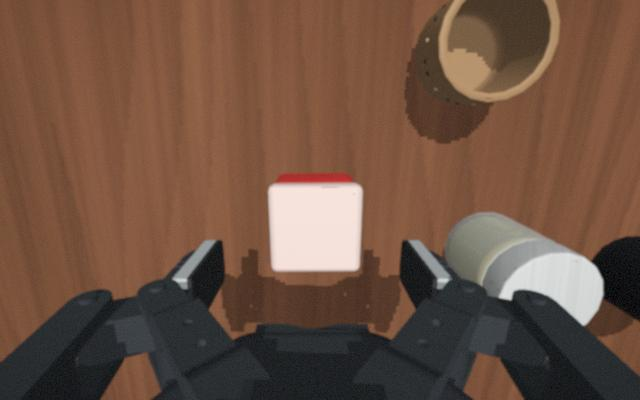

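```bash
python3 -m creep '[[[0,0.001,0.01,0],[0,0.001,0.02,0],[0,0.001,0.03,0],[0,0.001,0.038,0],[0,0.001,0.041,0],[0,0.001,0.041,0],[0,0.001,0.041,0],[0,0.001,0.041,0]]]' 
python3 -m creep '[[[0,0,0,0],[0,0,0,0],[0,0,0,0],[0,0,0,0],[0,0,0,0],[0,0,0,0],[0,0,0,0],[0,0,0,0]]]' 0.02
python3 -m creep '[[[0,0,-0.005,0],[0,0,-0.015,0],[0,0,-0.03,0],[0,0,-0.05,0],[0,0,-0.07,0],[0,0,-0.09,0],[0,0,-0.1,0],[0,0,-0.1,0]]]' 0.02
python3 -c "
from h import *
rel(L(402,52,130),1.5)
cam('wrist','w1')"
```

```text
time_s: 41.57
eef_pos: [0.4547, 0.3402, 0.0296]
ee_rot: [0.698, 0.716, 0.0, -0.0]
ft_force: [-0.1, -0.4, -0.3]
finger_gap: 0.0853
time_s: 42.23
eef_pos: [0.4548, 0.3401, 0.03]
ee_rot: [0.698, 0.716, 0.0, 0.0]
ft_force: [-1.9, -2.8, 10.1]
finger_gap: 0.0549
time_s: 42.9
eef_pos: [0.4554, 0.3407, 0.1318]
ee_rot: [0.698, 0.716, 0.002, 0.0]
ft_force: [0.2, 0.6, -1.5]
finger_gap: 0.0549
shift mm [-541.6   56.     0.9] turn -0.08575777646176164 now yaw_y 1.4 pos [0.4554 0.3407 0.1318] t 42.9 q7 -51.8
```

View pics/w1.png

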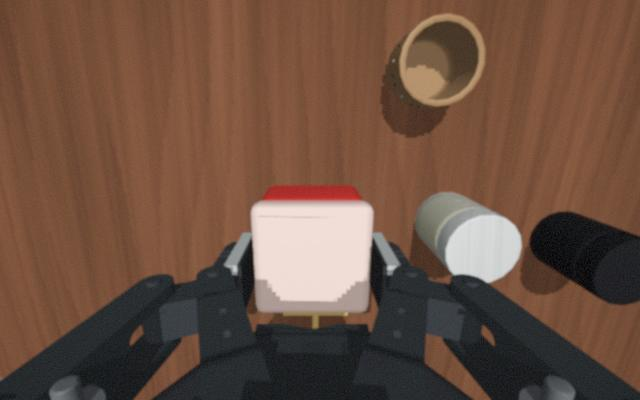

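```bash
python3 -m creep '[[[-0.03,0,0.01,0],[-0.065,0,0.03,0],[-0.1,0,0.05,0],[-0.135,0.008,0.07,0],[-0.17,0.018,0.078,0],[-0.205,0.03,0.078,0],[-0.24,0.042,0.078,0],[-0.275,0.055,0.078,0]]]' 
python3 -c "
from h import *
rel(L(402,52,31),1.5)"
```

```text
time_s: 43.62
eef_pos: [0.5156, 0.0646, 0.0499]
ee_rot: [0.698, 0.716, -0.001, -0.001]
ft_force: [1.0, 0.7, -1.2]
finger_gap: 0.0546
shift mm [-264.1    2.6   18.9] turn -0.05855575240524047 now yaw_y 1.4 pos [0.5156 0.0646 0.0499] t 43.62 q7 -24.6
```

```bash
python3 -m creep '[[[-0.035,0.001,-0.005,0],[-0.07,0.002,-0.005,0],[-0.105,0.002,-0.005,0],[-0.14,0.002,-0.005,0],[-0.175,0.002,-0.005,0],[-0.21,0.002,-0.005,0],[-0.24,0.002,-0.005,0],[-0.26,0.002,-0.005,0]]]' 
python3 -m creep '[[[0,0,0,0],[0,0,0,0],[0,0,0,0],[0,0,0,0],[0,0,0,0],[0,0,0,0],[0,0,0,0],[0,0,0,0]]]' 
python3 -c "
from h import *
rel(L(402,53,31),1.5)
cam('wrist','w1')
cam('side','s4',(280,50,440,200),5)"
```

```text
time_s: 44.28
eef_pos: [0.5235, -0.1968, 0.0549]
ee_rot: [0.699, 0.715, -0.001, -0.001]
ft_force: [-0.7, 0.8, -1.3]
finger_gap: 0.0546
time_s: 44.95
eef_pos: [0.5248, -0.1931, 0.0563]
ee_rot: [0.698, 0.716, 0.0, -0.0]
ft_force: [-0.0, -0.4, -1.8]
finger_gap: 0.0553
shift mm [-6.2  0.8 25.3] turn -0.05656588672073326 now yaw_y 1.4 pos [ 0.5248 -0.1931  0.0563] t 44.95 q7 4.4
```

View pics/s4.png

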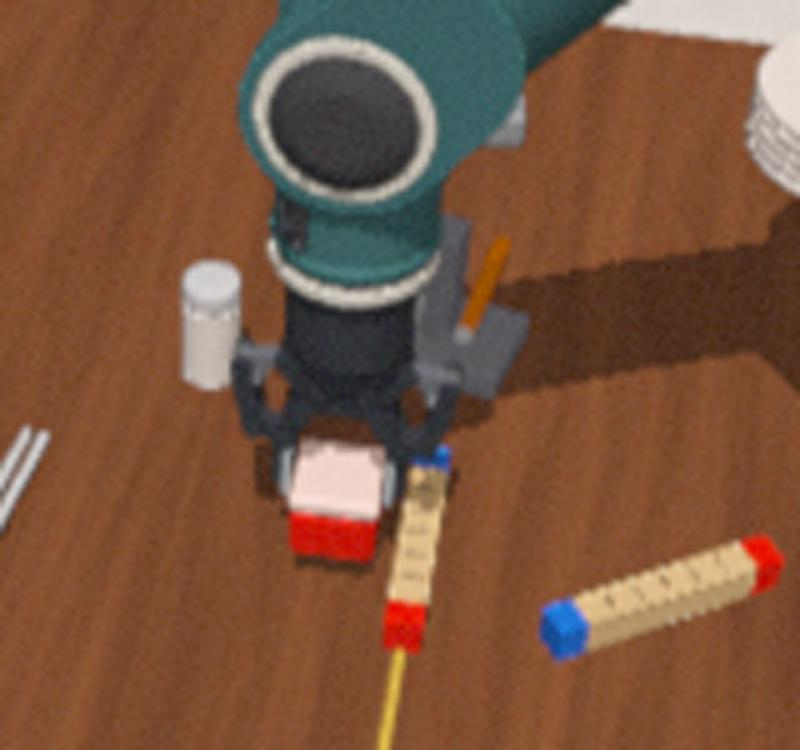

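View pics/w1.png

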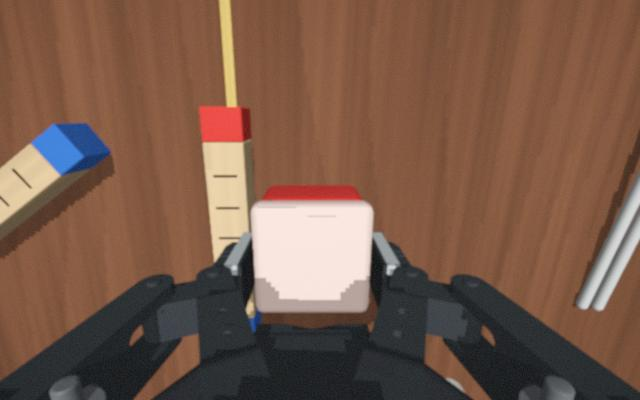

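```bash
python3 -m creep '[[[-0.003,0.001,0,0],[-0.006,0.001,0.004,0],[-0.006,0.001,0.009,0],[-0.006,0.001,0.014,0],[-0.006,0.001,0.019,0],[-0.006,0.001,0.023,0],[-0.006,0.001,0.025,0],[-0.006,0.001,0.025,0]]]' 
python3 -c "
from h import *
rel(L(402,53,31),1.5)"
python3 -m creep '[[[0,0,0.0005,0],[0,0,0.0005,0],[0,0,0.0005,0],[0,0,0.0005,0],[0,0,0.0005,0],[0,0,0.0005,0],[0,0,0.0005,0],[0,0,0.0005,0]]]' 
python3 -c "
from h import *
rel(L(402,53,31),1.5)"

```

```text
time_s: 45.72
eef_pos: [0.5256, -0.1991, 0.0306]
ee_rot: [0.698, 0.716, -0.0, -0.0]
ft_force: [0.1, 0.4, -1.2]
finger_gap: 0.0545
shift mm [-0.1  0.2 -0.4] turn -0.07189239703498629 now yaw_y 1.4 pos [ 0.5256 -0.1991  0.0306] t 45.72 q7 4.0
time_s: 46.38
eef_pos: [0.5259, -0.1994, 0.0308]
ee_rot: [0.698, 0.716, -0.0, -0.0]
ft_force: [0.1, -0.4, -1.7]
finger_gap: 0.0544
shift mm [ 0.2 -0.1 -0.2] turn -0.08923321225648806 now yaw_y 1.4 pos [ 0.5259 -0.1994  0.0308] t 46.38 q7 4.0
```

```bash
python3 -m creep '[[[0,0,0.001,0],[0,0,0.001,0],[0,0,0.001,0],[0,0,0.001,0],[0,0,0.001,0],[0,0,0.001,0],[0,0,0.001,0],[0,0,0.001,0]]]' 
python3 -m creep '[[[0,0,0,0],[0,0,0,0],[0,0,0,0],[0,0,0,0],[0,0,-0.005,0],[0,0,-0.02,0],[0,0,-0.045,0],[0,0,-0.08,0]]]' 0.075
python3 -m creep '[[[0,0,-0.03,0],[0,0,-0.05,0],[0.03,0,-0.05,0],[0.06,0,-0.05,0],[0.09,0,-0.05,0],[0.12,0,-0.05,0],[0.15,0,-0.05,0],[0.18,0,-0.05,0]]]' 0.0854
python3 -c "
from h import *
cam('wrist','w1');cam('side','s4',(280,50,440,200),5);
cam('top','t6',(130,120,250,250),5)
rel([.5857,.3115,.13],0)"

```

```text
time_s: 47.05
eef_pos: [0.526, -0.1994, 0.03]
ee_rot: [0.698, 0.716, 0.0, 0.0]
ft_force: [-2.6, 1.0, 5.0]
finger_gap: 0.0551
time_s: 47.72
eef_pos: [0.5247, -0.1989, 0.1092]
ee_rot: [0.698, 0.716, -0.001, -0.002]
ft_force: [-0.9, 0.1, 0.6]
finger_gap: 0.075
time_s: 48.38
eef_pos: [0.5212, -0.0181, 0.1602]
ee_rot: [0.698, 0.716, 0.0, 0.0]
ft_force: [0.9, -0.7, 0.5]
finger_gap: 0.0854
shift mm [326.8  73.6  30.4] turn 1.636906513298186 now yaw_y 1.6 pos [ 0.5214 -0.0172  0.1603] t 48.53 q7 -10.7
```

View pics/s4.png

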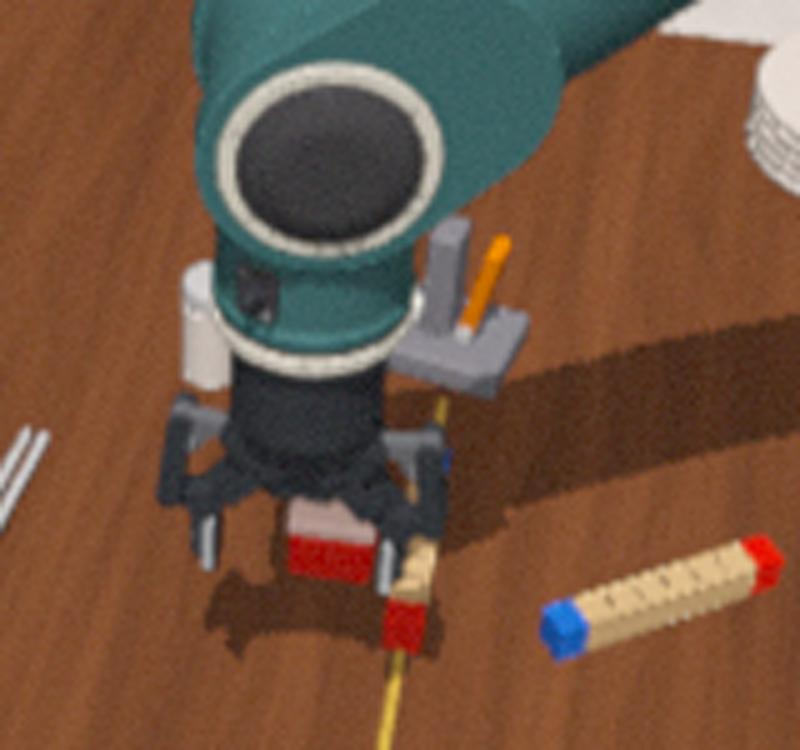

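View pics/t6.png

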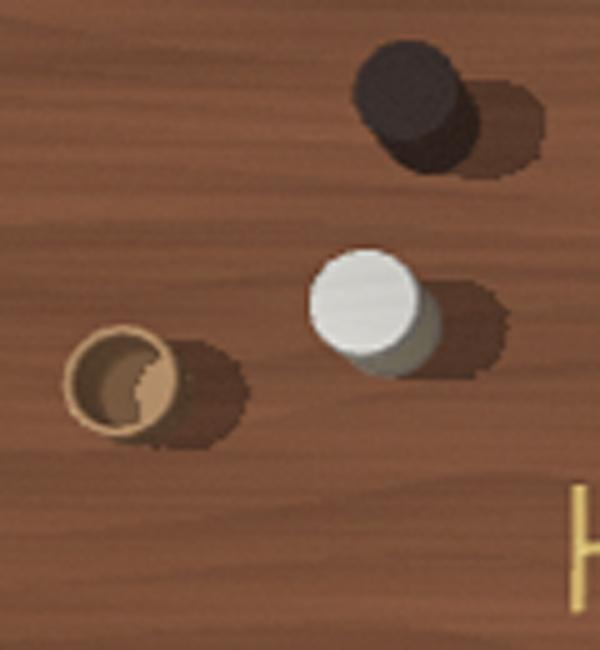

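```bash
python3 -m creep '[[[0.040,0.005,0,0],[0.080,0.012,0,0],[0.12,0.02,0,0],[0.16,0.03,0,0],[0.2,0.04,0,0],[0.24,0.05,0,0],[0.275,0.06,0,0],[0.31,0.071,0,0]]]' 0.0854
python3 -m creep '[[[0.01,0,0,0],[0.014,0,0.01,0],[0.014,0,0.02,0],[0.014,0,0.02,0],[0.014,0,0.02,0],[0.014,0,0.02,0],[0.014,0,0.02,0],[0.014,0,0.02,0]]]' 0.0854
python3 -c "
from h import *
r=cam('wrist','w1')
rel([.5857,.3115,.035],1.5)"
```

```text
time_s: 49.2
eef_pos: [0.5854, 0.293, 0.1598]
ee_rot: [0.699, 0.715, -0.0, 0.0]
ft_force: [0.4, -0.2, -0.1]
finger_gap: 0.0855
time_s: 49.87
eef_pos: [0.5848, 0.3056, 0.1403]
ee_rot: [0.699, 0.715, 0.0, 0.0]
ft_force: [0.6, -0.7, -0.3]
finger_gap: 0.0852
shift mm [  5.7   1.  105.3] turn -0.11701924569393896 now yaw_y 1.4 pos [0.5847 0.3058 0.1403] t 49.92 q7 -43.7
```

View pics/w1.png

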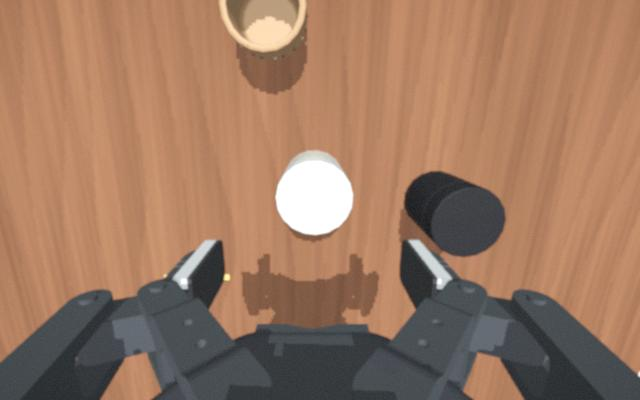

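```bash
python3 -c "
from h import *
r=cam('wrist');print(toz(r,(314.5,196),.072).round(4))"
python3 -m creep '[[[0.003,0.001,0.01,0],[0.006,0.001,0.025,0],[0.007,0.001,0.04,0],[0.007,0.001,0.055,0],[0.007,0.001,0.07,0],[0.007,0.001,0.085,0],[0.007,0.001,0.1,0],[0.007,0.001,0.105,0]]]' 0.0854
python3 -c "
from h import *
r=cam('wrist','w1')
rel([.5857,.3115,.035],1.5)"
```

```text
[0.5867 0.3152 0.072 ]
time_s: 50.63
eef_pos: [0.5842, 0.3125, 0.0316]
ee_rot: [0.698, 0.716, -0.001, -0.001]
ft_force: [0.4, 0.2, -0.2]
finger_gap: 0.0853
shift mm [-1.1  1.4 -3.1] turn -0.07721930768094865 now yaw_y 1.4 pos [0.5842 0.3126 0.0319] t 50.68 q7 -47.1
```

View pics/w1.png

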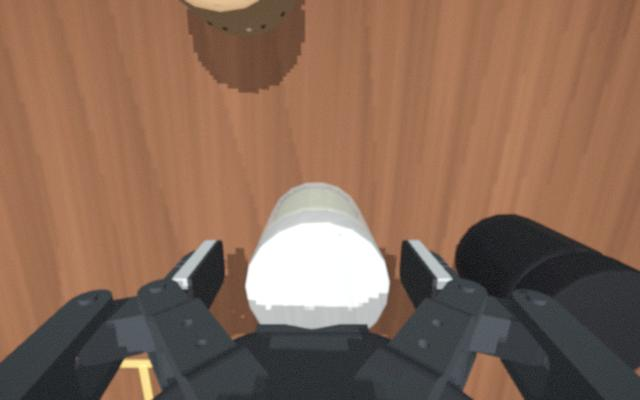

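```bash
python3 -m creep '[[[-0.001,0.0015,0,0],[-0.001,0.0015,0,0],[-0.001,0.0015,0,0],[-0.001,0.0015,0,0],[-0.001,0.0015,0,0],[-0.001,0.0015,0,0],[-0.001,0.0015,0,0],[-0.001,0.0015,0,0]]]' 0.02
python3 -m creep '[[[0,0,0,0],[0,0,-0.003,0],[0,0,-0.007,0],[0,0,-0.012,0],[0,0,-0.018,0],[0,0,-0.02,0],[0,0,-0.02,0],[0,0,-0.02,0]]]' 0.02
python3 -c "
from h import *
r=cam('wrist','w1')
rel(L(466,145,55),1.5);print(toline(state()['eef_pos']))"
```

```text
time_s: 51.35
eef_pos: [0.5875, 0.3125, 0.036]
ee_rot: [0.698, 0.716, 0.001, 0.0]
ft_force: [0.8, -0.5, 6.8]
finger_gap: 0.0571
time_s: 52.02
eef_pos: [0.5868, 0.3123, 0.0549]
ee_rot: [0.698, 0.716, 0.0, -0.0]
ft_force: [1.0, 0.3, -3.2]
finger_gap: 0.0571
shift mm [-5.737e+02  1.860e+01 -3.000e-01] turn -0.08504186329714969 now yaw_y 1.4 pos [0.5867 0.3122 0.0547] t 52.07 q7 -46.4
[-107.7  127.3]
```

View pics/w1.png

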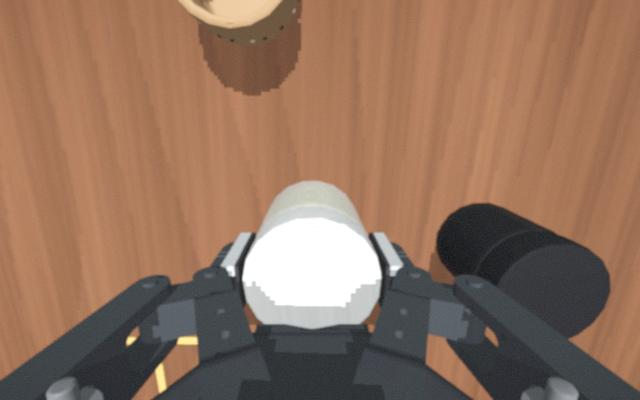

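```bash
python3 -m creep '[[[-0.02,0,0,0],[-0.055,0.002,0,0],[-0.09,0.006,0,0],[-0.125,0.009,0,0],[-0.16,0.012,0,0],[-0.195,0.014,0,0],[-0.23,0.016,0,0],[-0.265,0.018,0,0]]]' 
python3 -m creep '[[[-0.037,0,0,0],[-0.074,0,0,0],[-0.111,0,0,0],[-0.148,0,0,0],[-0.185,0,0,0],[-0.22,0,0,0],[-0.255,0,0,0],[-0.275,0,0,0]]]' 
python3 -m creep '[[[-0.015,0,0,0],[-0.025,0,0,0],[-0.03,0,0,0],[-0.03,0,0,0],[-0.03,0,0,0],[-0.03,0,0,0],[-0.03,0,0,0],[-0.03,0,0,0]]]' 
python3 -c "
from h import *
r=cam('wrist','w1');cam('side','s4',(260,50,420,200),5)
rel(L(466,54,55),1.5);print(toline(state()['eef_pos']))"
```

```text
time_s: 52.73
eef_pos: [0.6111, 0.0461, 0.0546]
ee_rot: [0.698, 0.716, -0.0, -0.0]
ft_force: [0.7, -0.3, -2.7]
finger_gap: 0.0567
time_s: 53.4
eef_pos: [0.6172, -0.2321, 0.0543]
ee_rot: [0.7, 0.714, -0.001, 0.0]
ft_force: [0.0, -1.3, -2.3]
finger_gap: 0.0565
time_s: 54.07
eef_pos: [0.6191, -0.2562, 0.0549]
ee_rot: [0.698, 0.716, 0.0, -0.0]
ft_force: [0.1, 0.3, -1.7]
finger_gap: 0.0571
shift mm [ -4.3 -90.6  -0.2] turn -0.04934984201123882 now yaw_y 1.5 pos [ 0.619  -0.2566  0.0548] t 54.17 q7 5.2
[461.8 144.6]
```

View pics/w1.png

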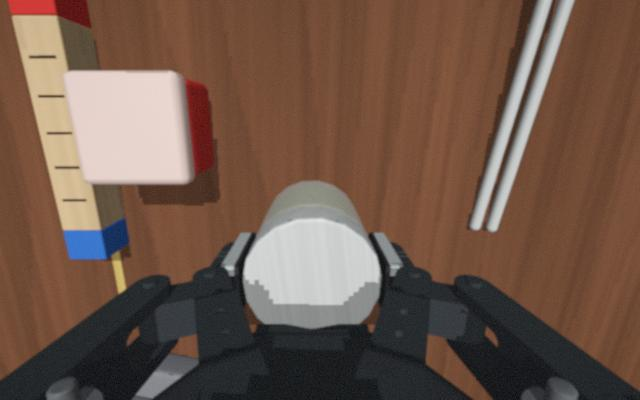

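View pics/s4.png

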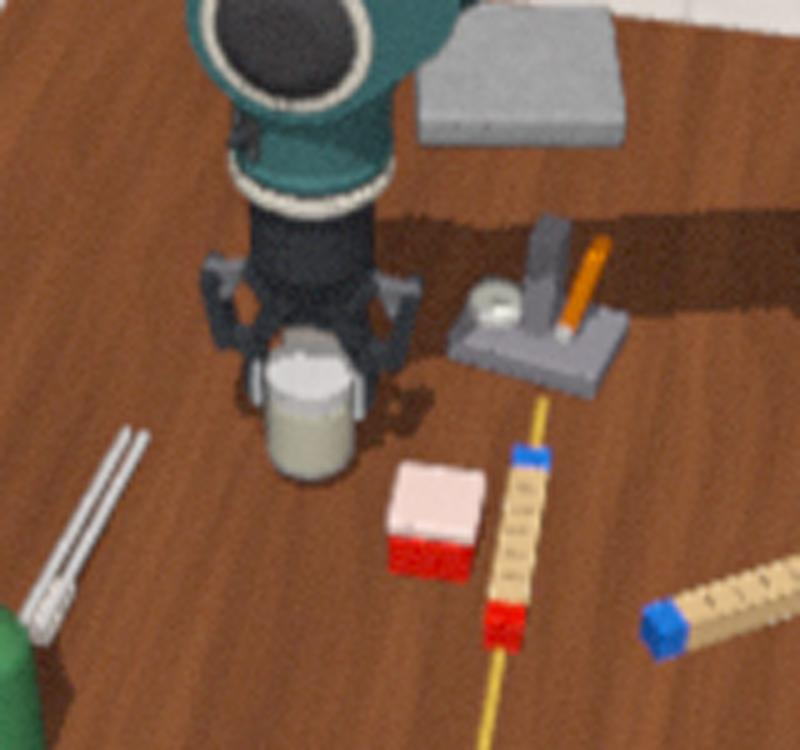

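```bash
python3 -c "
from h import *
r=cam('wrist')
for p,z in [((66,71),.05),((181,71),.05),((193,184),.05),((86,184),.05),((67,259),.026),((109,258),.026),((12,14),.026),((313,274),.072)]: print(p,toline(toz(r,p,z)))
r=cam('top','t7',(350,170,470,250),6)"
```

```text
(66, 71) [374.6  30.5]
(181, 71) [374.7  84.1]
(193, 184) [428.6  83.8]
(86, 184) [428.5  28.8]
(67, 259) [483.4 -12.5]
(109, 258) [482.7  14.7]
(12, 14) [343.8 -10.2]
(313, 274) [467.5 145.4]
```

View pics/t7.png

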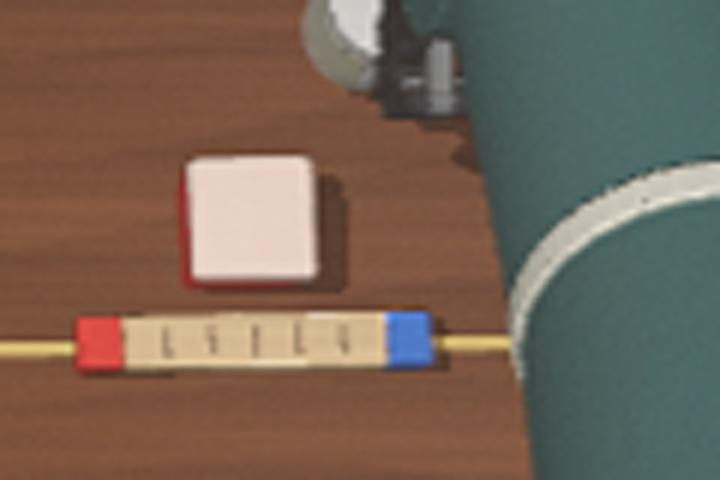

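```bash
python3 -m creep '[[[-0.005,-0.008,0,0],[-0.005,-0.02,0,0],[-0.005,-0.034,0,0],[-0.005,-0.048,0,0],[-0.005,-0.062,0,0],[-0.005,-0.076,0,0],[-0.005,-0.086,0,0],[-0.005,-0.09,0,0]]]' 
python3 -m creep '[[[0,0,0,0],[0,0,0.003,0],[0,0,0.006,0],[0,0,0.009,0],[0,0,0.012,0],[0,0,0.014,0],[0,0,0.015,0],[0,0,0.015,0]]]' 
python3 -c "
from h import *
r=cam('wrist','w1')
rel(L(466,54,36),1.5);print(toline(state()['eef_pos']))"
```

```text
time_s: 54.93
eef_pos: [0.5273, -0.265, 0.0548]
ee_rot: [0.699, 0.715, -0.0, -0.0]
ft_force: [0.1, 0.3, -3.0]
finger_gap: 0.0568
time_s: 55.6
eef_pos: [0.5289, -0.2642, 0.0394]
ee_rot: [0.698, 0.716, -0.0, -0.0]
ft_force: [0.5, -0.5, -2.6]
finger_gap: 0.057
shift mm [ 1.  -0.5  3.6] turn -0.07670884663795619 now yaw_y 1.4 pos [ 0.5291 -0.2642  0.0396] t 55.65 q7 7.0
[467.   54.5]
```

View pics/w1.png

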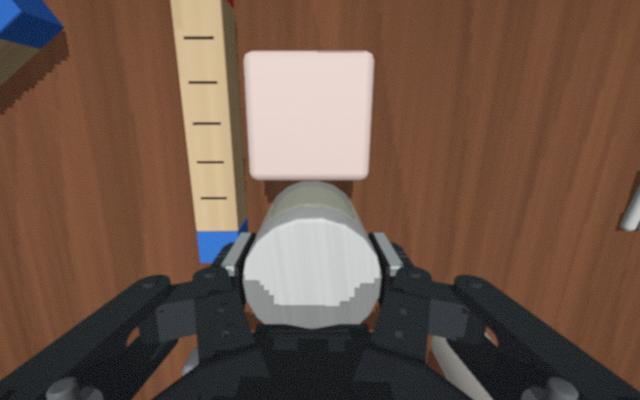

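```bash
python3 -m creep '[[[0,0,0.001,0],[0,0,0.002,0],[0,0,0.003,0],[0,0,0.0035,0],[0,0,0.004,0],[0,0,0.004,0],[0,0,0.004,0],[0,0,0.004,0]]]' 
python3 -m creep '[[[0,0,0.0005,0],[0,0,0.0005,0],[0,0,0.0005,0],[0,0,0.0005,0],[0,0,0.0005,0],[0,0,0.0005,0],[0,0,0.0005,0],[0,0,0.0005,0]]]' 
python3 -c "
from h import *
r=cam('side','s4',(260,50,420,200),5)
rel(L(466,54,36),1.5);print(toline(state()['eef_pos']))"
```

```text
time_s: 56.32
eef_pos: [0.529, -0.2644, 0.036]
ee_rot: [0.698, 0.716, -0.0, 0.0]
ft_force: [-4.7, 1.0, 5.7]
finger_gap: 0.0569
time_s: 56.98
eef_pos: [0.529, -0.2645, 0.036]
ee_rot: [0.698, 0.716, -0.0, 0.0]
ft_force: [-7.0, 1.4, 14.6]
finger_gap: 0.0567
shift mm [ 1.2 -0.5 -0. ] turn -0.08461271774103807 now yaw_y 1.4 pos [ 0.529  -0.2644  0.036 ] t 57.03 q7 6.8
[467.2  54.5]
```

View pics/s4.png

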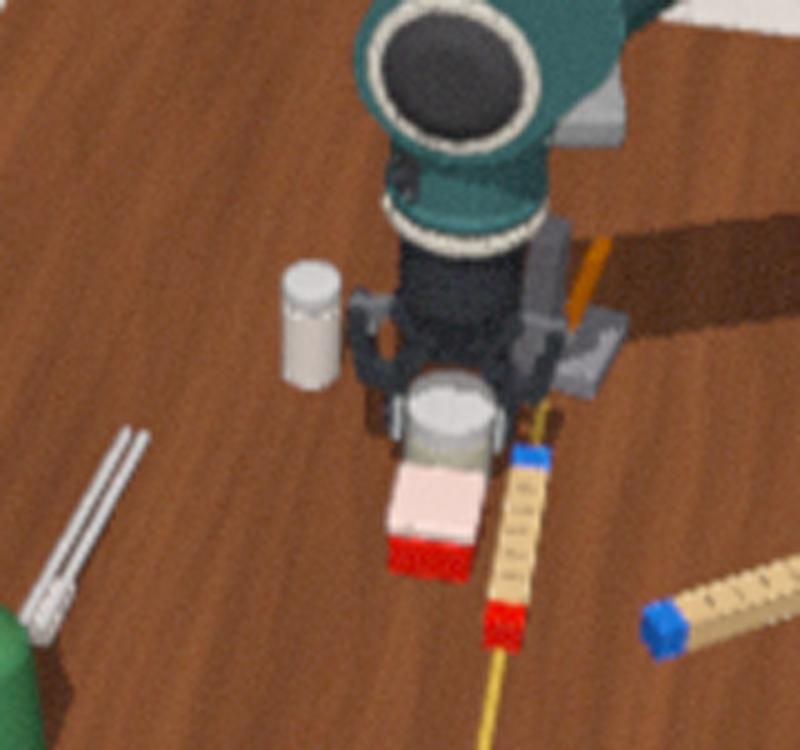

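```bash
python3 -m creep '[[[0,0,-0.0005,0],[0,0,-0.0005,0],[0,0,-0.0005,0],[0,0,-0.0005,0],[0,0,-0.01,0],[0,0,-0.03,0],[0,0,-0.06,0],[0,0,-0.09,0]]]' 0.078
python3 -m creep '[[[0,0,-0.03,0],[0.03,0,-0.04,0],[0.06,0,-0.04,0],[0.1,0,-0.04,0],[0.14,0,-0.04,0],[0.18,0,-0.04,0],[0.22,0,-0.04,0],[0.26,0,-0.04,0]]]' 0.0854
python3 -c "
from h import *
cam('side','s4',(260,50,420,200),5);
cam('top','t6',(130,120,250,250),5)
cam('top','t7',(350,170,470,250),6)
rel([.546,.446,.15],0)"

```

```text
time_s: 57.7
eef_pos: [0.5287, -0.2639, 0.1265]
ee_rot: [0.698, 0.716, -0.0, -0.001]
ft_force: [0.9, -0.7, 0.1]
finger_gap: 0.078
time_s: 58.37
eef_pos: [0.5222, -0.0026, 0.1661]
ee_rot: [0.698, 0.716, 0.0, 0.0]
ft_force: [1.1, 0.0, -0.3]
finger_gap: 0.0855
shift mm [446.2  36.9  16.4] turn 1.7252271824250585 now yaw_y 1.7 pos [ 0.5225 -0.0011  0.1662] t 58.52 q7 -15.2
```

View pics/s4.png

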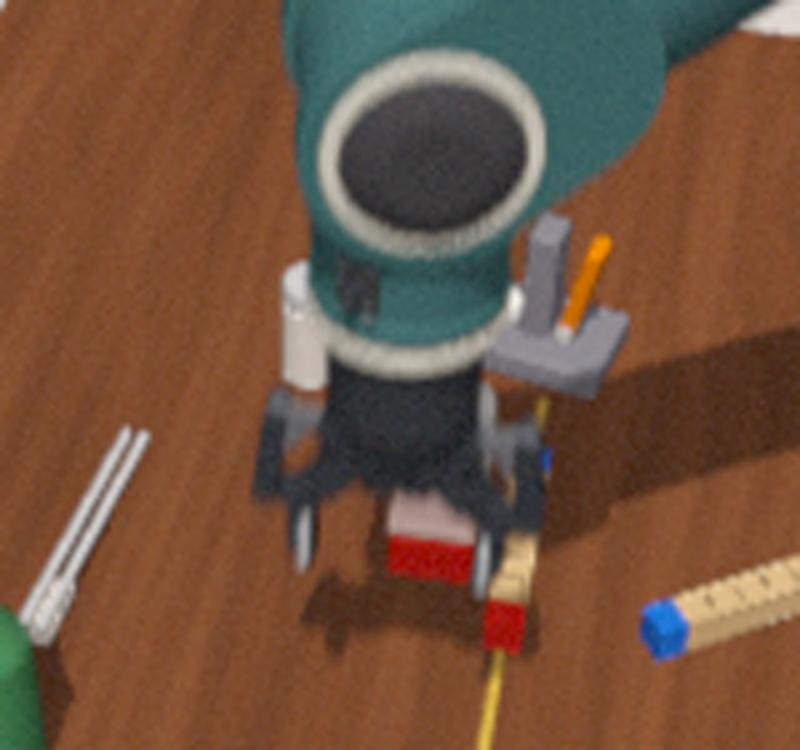

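View pics/t7.png

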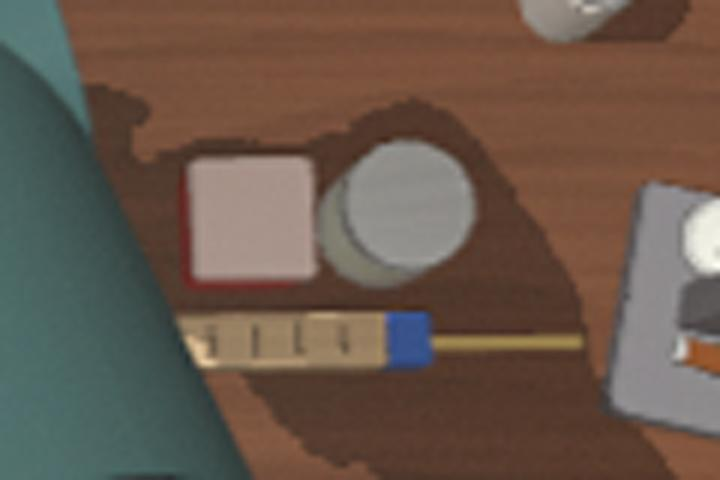

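View pics/t6.png

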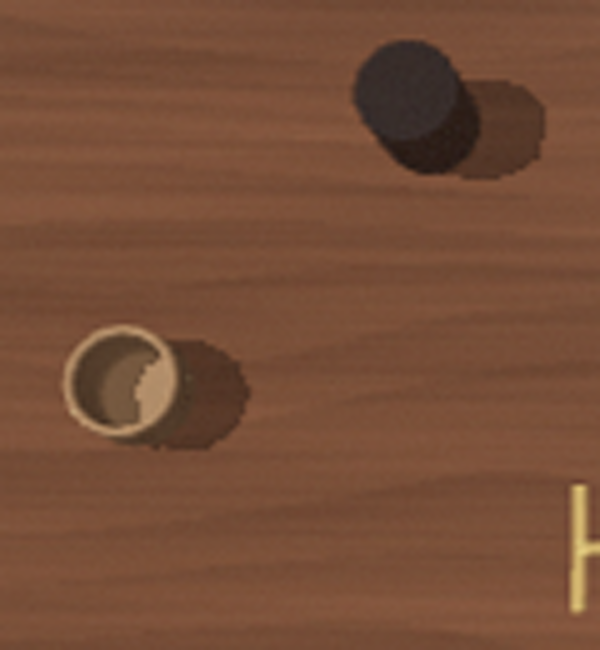

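```bash
python3 -m creep '[[[0.04,0.002,0,0],[0.08,0.005,0,0],[0.12,0.008,0,0],[0.16,0.012,0,0],[0.2,0.016,0,0],[0.24,0.02,0,0],[0.28,0.024,0,0],[0.32,0.028,0,0]]]' 0.0854
python3 -m creep '[[[0.04,0.003,0,0],[0.08,0.005,0,0],[0.105,0.008,0,0],[0.115,0.008,0.01,0],[0.115,0.008,0.03,0],[0.115,0.008,0.05,0],[0.115,0.008,0.05,0],[0.115,0.008,0.05,0]]]' 0.0854
python3 -c "
from h import *
r=cam('wrist','w1')
rel([.546,.446,.03],1.5)"
```

```text
time_s: 59.18
eef_pos: [0.5432, 0.317, 0.1657]
ee_rot: [0.699, 0.715, -0.0, 0.0]
ft_force: [0.2, -0.6, 0.2]
finger_gap: 0.0856
time_s: 59.85
eef_pos: [0.5482, 0.43, 0.1149]
ee_rot: [0.699, 0.715, -0.001, -0.0]
ft_force: [-0.3, 1.0, -0.5]
finger_gap: 0.0853
shift mm [15.4 -2.2 86.1] turn -0.1439104882985731 now yaw_y 1.4 pos [0.5485 0.4306 0.1161] t 59.9 q7 -57.5
```

View pics/w1.png

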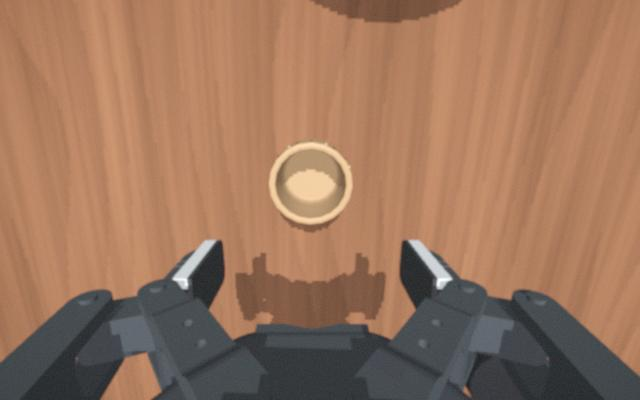

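```bash
python3 -c "
from h import *
r=cam('wrist');print(toz(r,(311,183),.048).round(4))"
python3 -m creep '[[[0.008,-0.0005,0.005,0],[0.014,-0.001,0.018,0],[0.017,-0.001,0.03,0],[0.017,-0.001,0.045,0],[0.017,-0.001,0.06,0],[0.017,-0.001,0.075,0],[0.017,-0.001,0.085,0],[0.017,-0.001,0.085,0]]]' 0.0854
python3 -c "
from h import *
r=cam('wrist','w1')
rel([.546,.446,.03],1.5)"
```

```text
[0.5476 0.4499 0.048 ]
time_s: 60.62
eef_pos: [0.5455, 0.4472, 0.0271]
ee_rot: [0.698, 0.716, -0.002, -0.0]
ft_force: [0.0, 0.2, -0.5]
finger_gap: 0.0848
shift mm [-1.8  0.  -1.2] turn -0.0892794402841588 now yaw_y 1.4 pos [0.5459 0.4478 0.0288] t 60.67 q7 -60.6
```

View pics/w1.png

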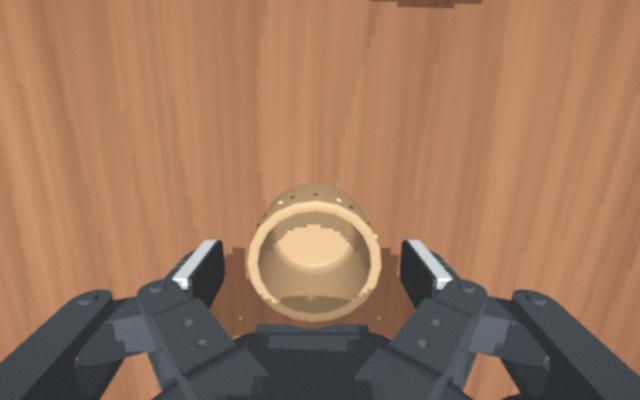

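```bash
python3 -m creep '[[[0,0.0005,0,0],[0,0.0005,0,0],[0,0.0005,0,0],[0,0.0005,0,0],[0,0.0005,0,0],[0,0.0005,0,0],[0,0.0005,0,0],[0,0.0005,0,0]]]' 0.02
python3 -m creep '[[[0,0,0,0],[0,0,-0.003,0],[0,0,-0.007,0],[0,0,-0.012,0],[0,0,-0.018,0],[0,0,-0.02,0],[0,0,-0.02,0],[0,0,-0.02,0]]]' 0.02
python3 -c "
from h import *
r=cam('wrist','w1')
rel(L(339,56,50),1.5);print(toline(state()['eef_pos']))"
```

```text
time_s: 61.33
eef_pos: [0.5474, 0.4487, 0.0321]
ee_rot: [0.698, 0.716, 0.001, 0.0]
ft_force: [-2.5, -3.0, 10.1]
finger_gap: 0.0601
time_s: 62.0
eef_pos: [0.5469, 0.4483, 0.0504]
ee_rot: [0.698, 0.716, 0.0, -0.0]
ft_force: [-0.4, -1.1, -2.0]
finger_gap: 0.0601
shift mm [-5.837e+02 -3.410e+01  3.000e-01] turn -0.08561719933763356 now yaw_y 1.4 pos [0.5469 0.4482 0.0502] t 62.05 q7 -60.1
[-244.7   91. ]
```

View pics/w1.png

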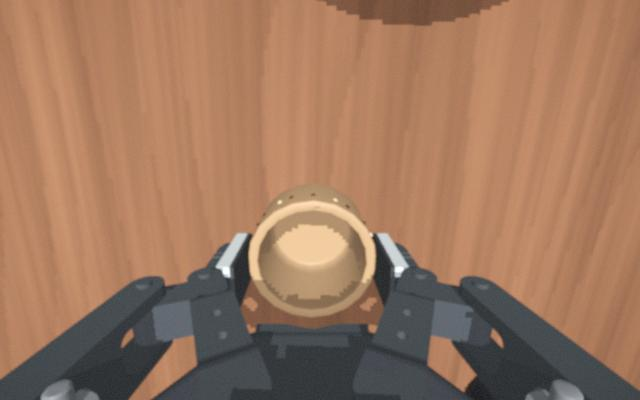

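```bash
python3 -m creep '[[[-0.02,0,0,0],[-0.055,-0.002,0,0],[-0.09,-0.004,0,0],[-0.125,-0.007,0,0],[-0.16,-0.01,0,0],[-0.195,-0.013,0,0],[-0.23,-0.016,0,0],[-0.265,-0.019,0,0]]]' 
python3 -m creep '[[[-0.037,-0.003,0,0],[-0.074,-0.006,0,0],[-0.111,-0.009,0,0],[-0.148,-0.012,0,0],[-0.185,-0.014,0,0],[-0.22,-0.014,0,0],[-0.25,-0.014,0,0],[-0.265,-0.014,0,0]]]' 
python3 -m creep '[[[-0.01,0,0,0],[-0.015,0,0,0],[-0.015,0,0,0],[-0.015,0,0,0],[-0.015,0,0,0],[-0.015,0,0,0],[-0.015,0,0,0],[-0.015,0,0,0]]]' 
python3 -c "
from h import *
r=cam('wrist','w1');cam('side','s4',(260,50,420,200),5)
rel(L(338,56,50),1.5);print(toline(state()['eef_pos']))"
```

```text
time_s: 62.72
eef_pos: [0.534, 0.1813, 0.0501]
ee_rot: [0.698, 0.716, -0.0, -0.0]
ft_force: [0.7, -0.3, -2.6]
finger_gap: 0.0598
time_s: 63.38
eef_pos: [0.5266, -0.0868, 0.05]
ee_rot: [0.7, 0.714, -0.001, 0.0]
ft_force: [0.4, -0.3, -2.5]
finger_gap: 0.0598
time_s: 64.05
eef_pos: [0.5274, -0.0967, 0.0503]
ee_rot: [0.698, 0.716, 0.0, -0.0]
ft_force: [-0.6, -0.6, -0.9]
finger_gap: 0.0601
shift mm [-38.2  -1.2   0.3] turn -0.06149577611223833 now yaw_y 1.4 pos [ 0.5274 -0.097   0.0503] t 64.15 q7 -14.0
[299.8  57.3]
```

View pics/w1.png

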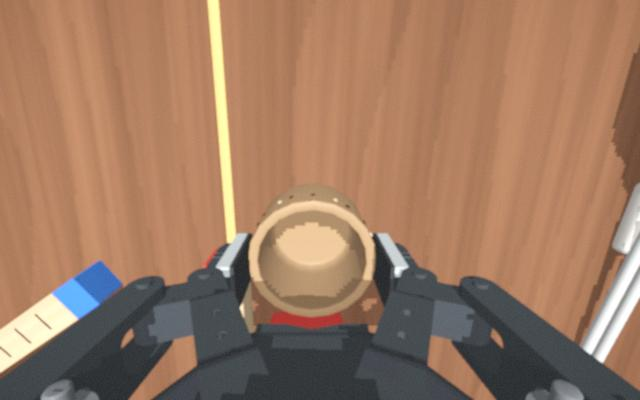

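View pics/s4.png

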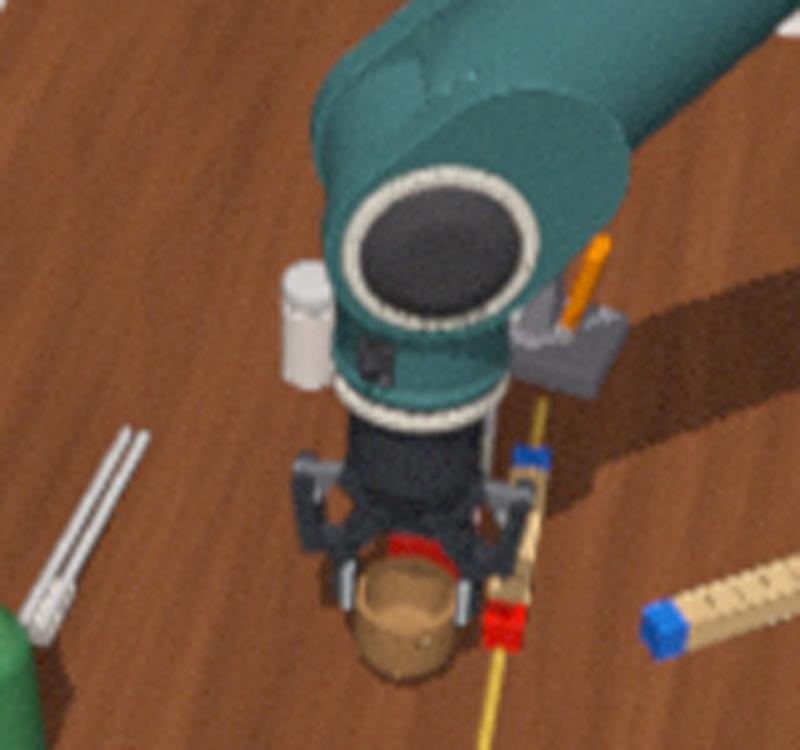

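```bash
python3 -m creep '[[[-0.01,-0.001,0,0],[-0.02,-0.001,0,0],[-0.03,-0.001,0,0],[-0.036,-0.001,0.004,0],[-0.037,-0.001,0.008,0],[-0.037,-0.001,0.012,0],[-0.037,-0.001,0.015,0],[-0.037,-0.001,0.016,0]]]' 
python3 -c "
from h import *
rel(L(337,56,32),1.5);print(toline(state()['eef_pos']))"
python3 -m creep '[[[0,0,0.001,0],[0,0,0.002,0],[0,0,0.002,0],[0,0,0.002,0],[0,0,0.002,0],[0,0,0.002,0],[0,0,0.002,0],[0,0,0.002,0]]]' 
python3 -c "
from h import *
cam('wrist','w1');cam('side','s4',(260,50,420,200),5)
rel(L(337,56,32),1.5);print(toline(state()['eef_pos']))"
```

```text
time_s: 64.82
eef_pos: [0.527, -0.1337, 0.0335]
ee_rot: [0.698, 0.716, -0.0, -0.001]
ft_force: [-0.6, 0.2, -2.5]
finger_gap: 0.0598
shift mm [-0.5  0.1  1.5] turn -0.04628399372799663 now yaw_y 1.5 pos [ 0.527  -0.1337  0.0335] t 64.82 q7 -10.9
[336.5  55.9]
time_s: 65.48
eef_pos: [0.5273, -0.1344, 0.0323]
ee_rot: [0.698, 0.716, 0.0, -0.0]
ft_force: [-0.7, 0.6, -1.9]
finger_gap: 0.0599
shift mm [ 0.1 -0.2  0.3] turn -0.08449003058544236 now yaw_y 1.4 pos [ 0.5273 -0.1343  0.0323] t 65.58 q7 -11.0
[337.1  56.2]
```

View pics/s4.png

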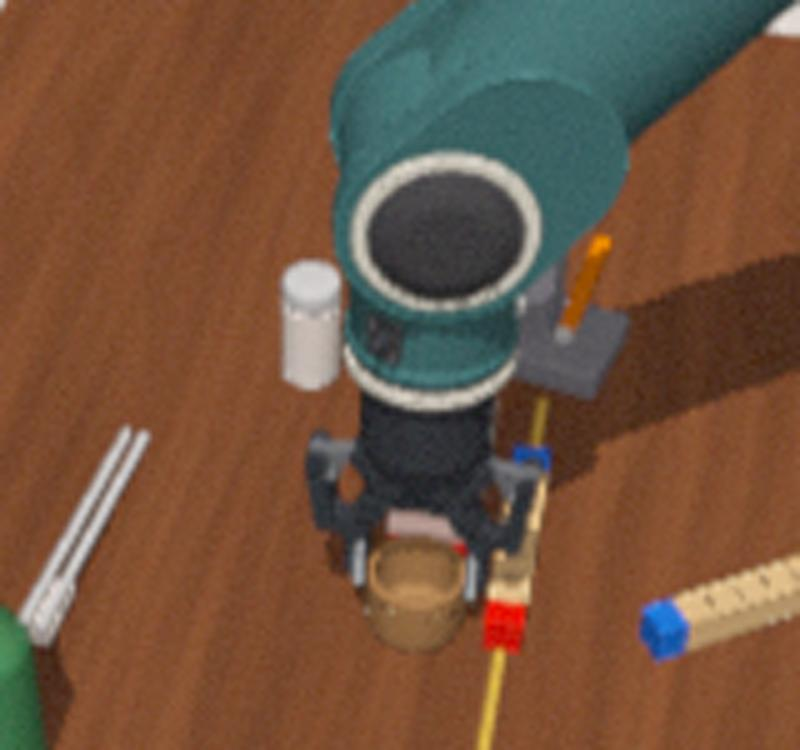

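```bash
python3 -m creep '[[[0,0,0.0015,0],[0,0,0.0015,0],[0,0,0.0015,0],[0,0,0.0015,0],[0,0,0.0015,0],[0,0,0.0015,0],[0,0,0.0015,0],[0,0,0.0015,0]]]' 
python3 -m creep '[[[0,0,0,0],[0,0,0,0],[0,0,0,0],[0,0,0,0],[0,0,-0.01,0],[0,0,-0.03,0],[0,0,-0.06,0],[0,0,-0.09,0]]]' 0.078
python3 -m creep '[[[0,0,-0.03,0],[0.03,0.0,-0.06,0],[0.07,0,-0.07,0],[0.11,0,-0.07,0],[0.15,0,-0.07,0],[0.19,0,-0.07,0],[0.23,0,-0.07,0],[0.27,0,-0.07,0]]]' 0.0854
python3 -m creep '[[[0.04,0,0,0],[0.08,0,0,0],[0.12,0,0,0],[0.16,0,0,0],[0.16,0,0,0],[0.16,0,0,0],[0.16,0,0,0],[0.16,0,0,0]]]' 0.0854
python3 -c "
from h import *
cam('side','s4',(260,50,420,200),5);cam('side','s5')
cam('top','t8');cam('top','t7',(350,170,470,250),6)"

```

```text
time_s: 66.25
eef_pos: [0.5274, -0.1344, 0.0319]
ee_rot: [0.698, 0.716, -0.0, 0.0]
ft_force: [-10.0, 1.2, 26.8]
finger_gap: 0.06
time_s: 66.92
eef_pos: [0.5268, -0.1339, 0.122]
ee_rot: [0.698, 0.716, -0.0, -0.001]
ft_force: [0.3, -0.1, 1.0]
finger_gap: 0.078
time_s: 67.58
eef_pos: [0.5201, 0.1374, 0.1916]
ee_rot: [0.698, 0.716, 0.0, 0.0]
ft_force: [0.9, -0.3, 0.1]
finger_gap: 0.0853
time_s: 68.25
eef_pos: [0.5171, 0.2943, 0.191]
ee_rot: [0.699, 0.715, -0.0, 0.0]
ft_force: [0.1, -0.2, 0.6]
finger_gap: 0.0853
```

View pics/s4.png

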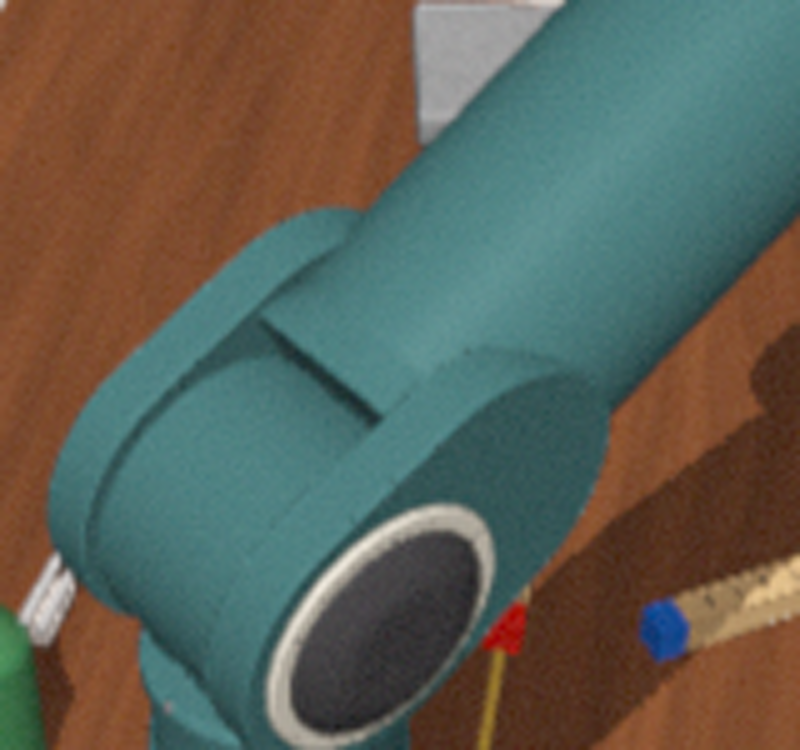

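View pics/t7.png

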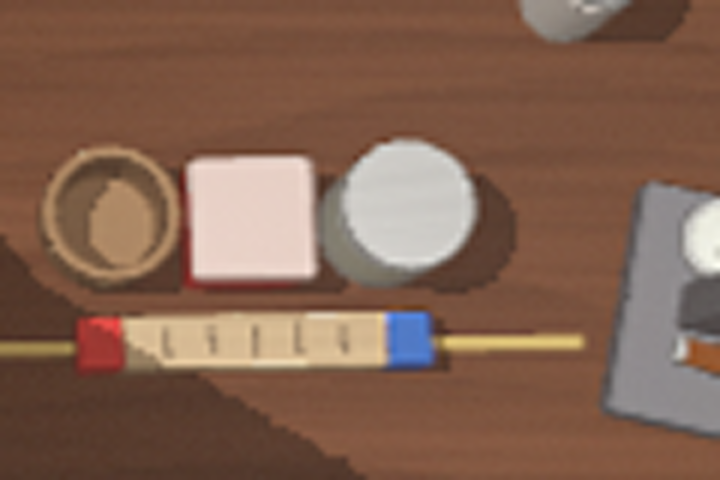

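View pics/t8.png

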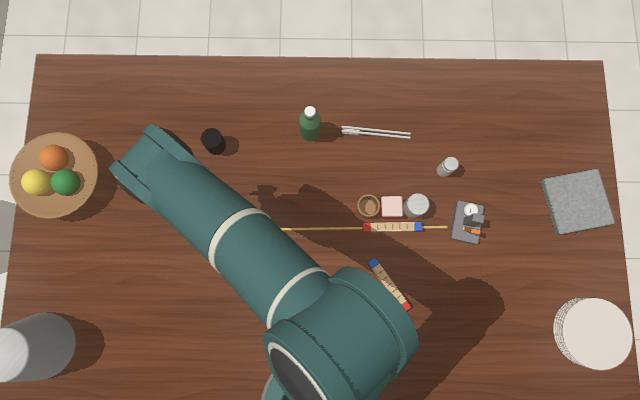

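```bash
python3 -c "
from h import *
r=cam('top');f=lambda x,y:((x+.5)/6-.5+350,(y+.5)/6-.5+170)
for n,p,z in [('red',(77,345),.026),('blue',(433,341),.026),('bowl',(111,215),.048),('jar',(410,205),.072),('box',(252,219),.05),('redTop',(77,319),.026),('redBot',(77,372),.026)]: print(n,toline(toz(r,f(*p),z)))
"
```

```text
red [322.8  -1.3]
blue [485.   -1.9]
bowl [337.7  54.8]
jar [467.3  53.4]
box [400.9  51.7]
redTop [323.2  10.6]
redBot [322.3 -13.6]
```

```bash
python3 -m creep '[[[0.02,-0.03,0,0],[0.04,-0.06,0,0],[0.06,-0.09,0,0],[0.08,-0.12,0,0],[0.08,-0.12,0,0],[0.08,-0.12,0,0],[0.08,-0.12,0,0],[0.08,-0.12,0,0]]]' 0.0854
for i in 1 2 3 4 5 6; do python3 -m creep '[[[0,0,0,0],[0,0,0,0],[0,0,0,0],[0,0,0,0],[0,0,0,0],[0,0,0,0],[0,0,0,0],[0,0,0,0]]]' >/dev/null; done
python3 -c "
from h import *
cam('side','s5')
cam('top','t8')"

```

```text
time_s: 69.17
eef_pos: [0.3959, 0.3717, 0.1907]
ee_rot: [0.699, 0.715, -0.0, 0.0]
ft_force: [0.2, 0.4, 0.1]
finger_gap: 0.0851
```

View pics/s5.png

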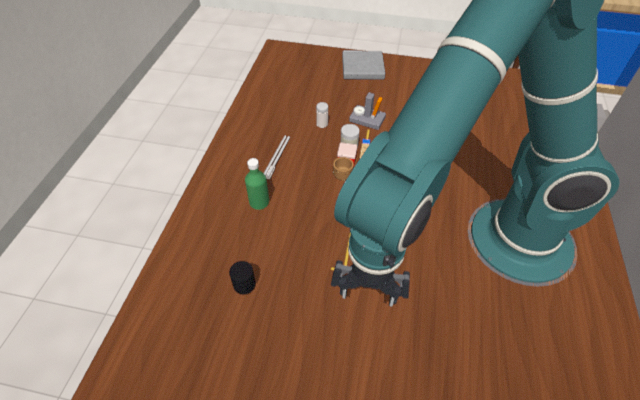

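View pics/t8.png

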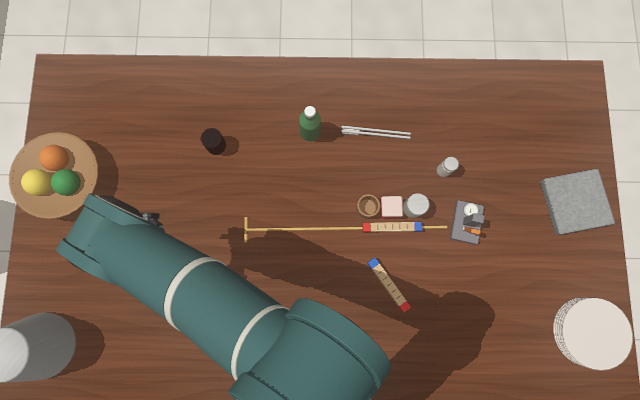

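Everything is upright and in place, the bystanders haven't moved, and the arm is clear, so I'm handing the job in.

```bash
python3 -c "
from cell import ticket
print(ticket.close_job())"
```

```text
the job is handed in; nothing more can be done
None
```

The job is done and handed in after about 74 s of the 210 s allowed.

**Rule:** I walked it two lengths along the line, first about the blue end and then about the red. It stayed on the shelf throughout. Each swing took two grips, because the wrist cannot turn 180° in one go: I let go and re-gripped in place at 90°.

**Pivot drift:** The pivots stayed put to about 3 mm. After each swing I nudged the rule back by under 2 mm and half a degree.

**Counter:** After each length I let go of the rule and squeezed the trigger until it stood upright (finger opening about 35.5 mm). The side camera showed it sprung back each time. The dial's needle never visibly moved, so the count itself is unconfirmed.

**Objects:** Only one bowl, the red box and the jar were there. All three stand upright in a row just behind the rule.

My last top-view measurements, along the line and away from the robot:

| Item | Along line (mm) | Behind line (mm) |
|---|---|---|
| Rule, red end | 323 | -1 |
| Rule, blue end | 485 | -2 |
| Bowl centre | 338 | 55 |
| Box centre | 401 | 52 |
| Jar centre | 467 | 53 |

- **Rule position:** The top view reads the rule 162 mm long instead of 160 mm, so its true ends are probably nearer 321 and 482 mm. It is within a few millimetres of its ideal 320–480 mm.
- **Row width:** The three objects are wider together than the rule. Their centres lie between its ends, but the bowl and jar overhang by roughly 15 mm each.

The chopsticks, pepper shaker and oil bottle look untouched, as do the black jar and the second rule. I saw no object knocked aside and no slip of the grip.

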